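# Mount a forming mandrel between bench centres and lock the tailstock

## Task

Set the wooden forming mandrel up between the bench centres: flick the tailstock's red-gripped lock lever right up to free the tailstock, lay the mandrel in the two V rests, push the tailstock along until the mandrel's ends are home in both cups and the headstock's spring cup is pressed about half-way in, then press the lever fully down to lock and let go. Bring the tailstock up gently, never drag it while it is locked, and leave the mallet, the bowl and the dome stake where they are.

Things in the scene. Friction and masses are not known exactly. Their poses are not given: they have to be found in the camera images.
- rest_mid (a point): Point on the centre line, 110 mm above the bench, midway between two brass V rests (90-degree vees 12 mm thick, 90 mm apart, 54 mm wide at the lips) on a dark green iron bed 84 mm wide, 460 mm long. Axes of the bench centres: y along the bed from tailstock to headstock, z up, x away from the lever side. A mandrel in the vees has its axis on the line; centred here, it clears the headstock cup by 6 mm or more.
- spring_cup (a joint): How far the headstock's spring-loaded steel cup is pressed in, m: 0 = right out, 0.010 = bottomed. It pushes back with 3 N at first, 6 N half-way, 9 N bottomed. It sits on a quill clamped at a different reach each time: its floor, cup out, is somewhere 114 to 132 mm along +y from rest_mid, which is not measured. Mouth faces -y: 8 mm deep, bore 26 mm at the floor, 29 mm at the mouth, 43 mm outside.
- tail_cup (a point): Centre of the floor of the tailstock's cup (same shape as the headstock's, mouth 8 mm along +y from here), on the same centre line; slides along y with the tailstock. Axes as rest_mid. With the mandrel's end home in this cup the mandrel's centre is 100 mm from here.
- tail_back (a point): Centre of the flat round back of the tailstock's barrel (52 mm across, facing -y, away from the headstock), 110 mm above the bench, 72 mm from tail_cup: a good place to push the tailstock towards the headstock. Axes as rest_mid.
- tailstock (a joint): Slide of the tailstock along the bed in m; grows towards the headstock (+y), from -0.01 to 0.12. Freed, it moves against about 10 N of rubbing and stays where it is left, also against the spring cup; pushing the mandrel along the rests adds 1 to 3 N. Locked, it holds against more than 60 N.
- lock_lever (a joint): Angle of the lock lever in rad: 0 = fully down against its stop (level, locked), 0.95 = fully up against its other stop (free). The clamp bites progressively below about 0.5. The lever is stiff (4 N at the grip, rising to about 7 N over the last part of the way down) and stays where it is left.
- lever_pivot (a point): Pivot of the lock lever on the tailstock, 76 mm to the -x side of the centre line, 74 mm above the bench; its axis is parallel to x. The steel lever (10 mm wide along x, 14 mm thick) points from here to -y, away from the headstock, and swings in the upright plane along the bed, just outside the bed, with only the bench below it. Axes as rest_mid.
- lever_grip (a point): Centre of the lever's red round cross grip, 22 mm in diameter and 46 mm long, its length along x, 95 mm from the pivot. Level (74 mm above the bench) when locked, about 151 mm above the bench when fully up. Its frame turns with the lever: y points along the lever to the pivot.
- mandrel: Loose forming mandrel: light wood barrel 32 mm in diameter, 180 mm long, with a brass band near each end and a steel stud 19 mm in diameter, 10 mm long at both ends, 200 mm overall, about 0.2 kg, the same both ways round. Origin at its centre; its y axis is its length. It lies level in its stand at the start, axis 52 mm above the bench.
- stand: Fixed dark wooden stand that carries the mandrel at the start: base 70 x 150 x 10 mm with two V blocks 16 mm thick, 124 mm apart, lips 53 mm high; free space of 108 mm between them. Origin under its centre, y along the mandrel.
- mallet: Loose dark wooden mallet lying on the bench behind the bench centres, head 52 x 135 x 52 mm, light handle pointing to its +x. Origin under the head's centre. Leave it alone.
- bowl: Loose metal bowl, 110 mm across and 45 mm high, standing on the bench. Origin under its centre. Leave it alone.
- dome_stake: Loose dark steel dome stake standing on the bench, 72 mm across and 109 mm high. Origin under its centre. Leave it alone.
Things that resemble listed ones, but are neither listed nor needed, are in the scene too. Of the things that look like the mandrel, the middle-sized one is meant.

How it is judged:
By the outcome, as a careful person would: the job done as asked, in the order asked, and still so for the second after the job is handed in, with the robot touching nothing.
It also fails if it takes over 61 s, if anything falls off the work surface, if the arm or the gripper's body presses on something with over 40 N, if the wrist force passes 120 N, or if a joint passes its speed limit or range.

## Robot

A 6-joint arm with a two-finger parallel gripper is mounted at the origin on the work surface. World frame = base frame: x ahead of the robot, y to its left, z up, the work surface at z = 0. Lengths are in mm, angles in rad, forces in N, time in s.
With the tool pointing down it reaches from about 300 to 850 mm from the base axis. Payload 5.4 kg.
Tool frame: the origin (TCP) lies at the centre of the arm's flange, where the gripper is bolted on; the fingertips stand 173 mm ahead of it and the grasp point (between the pads) lies grip_point_offset ahead of it (grip_point_offset is the distance from the TCP to the grasp point, in mm); z points along the fingers, x is the direction in which the jaws open and shut, and the axes are right-handed (so a half turn about z gives the same grasp; the last joint's range is limited). The gripper opens to 85 mm and grips with 20 to 120 N. Pads are 22 mm wide; open, the fingers measure 114 mm over their backs; the gripper's body (76 mm by 85 mm) begins 54 mm behind the grasp point. The pads swing forward as they close: fully open they stand 13 mm farther back than shut.
Start: joints at [1.036, 0.158, 1.597, -0, 1.386, -0.21], TCP at [183.504, 544.917, 404.699] pointing down, gripper open.
Joint ranges: [-2.91, 2.91], [-0.94, 2.29], [0.18, 2.7], [-1.29, 4.43], [0.17, 2.64], [-3, 3]. Speed limits (rad/s): [2.57, 2.57, 3.14, 3.14, 3.14, 3.14].

## Interface

Orientations are given as a unit quaternion [w, x, y, z].
In Python, from station import state, read_camera, hand_in, spot_in, grip_point_offset gives the robot as it stands.
- The arm moves only by the tool drive_tool, never from a script. Its argument "plan" is a list of rows, each an object of numbers: "x", "y", "z": the shift along the tool's x, y, z in mm; "rx", "ry", "rz": the turn, a rotation vector about the tool's x, y, z in rad. A call has 1 to 12 rows; each row shifts and turns the commanded pose from where the row before left it, along the tool's axes as they then stand; what a row does not reach is not made up. A row lasts 1/8 s, in which the tool goes at most 62.5 mm and 10.7 degrees, less where a joint would pass 70% of its speed; a pose out of reach is approached as far as the arm can. A call with a gripper value outside its range is refused whole. "claw" is the finger opening in mm, from 0 to 85.4, set as the call begins (left out, the last holds). The fingers move at their own pace and stop on an object; the grip force is fixed at half the most. Time passes only in rows, so rows that do not move let the fingers close. It gives the time, the measured TCP pose, the force and the opening at its end, in the units of the state.
- state(): the state, without advancing time (a new reading comes with each control period).
- read_camera(name): name is "scene" or "top" or "wrist"; returns a dict with "color" (400x640x3 uint8, blue, green, red), "vertical_fov" (degrees; the focal length in pixels is half the picture's height over the tangent of half this angle, whatever the lens; pixels are square), "cx", "cy" (the principal point, pixels), "origin" and "rotation" of the camera in the world; the wrist camera has in their place "mount" (4x4, takes a point from camera to tool coordinates, whose origin is the TCP and whose axes are the tool frame's). Camera axes: x right, y up, looking along -z (the intrinsics and any distortion apply to the point x, -y, -z); pixel columns grow to the right and rows downward; lengths in mm; the calibration is good to about 2 mm. The wrist camera is an equidistant fisheye: a pixel r from the principal point sees the ray r / f radians off the axis. A picture is of the moment at which its call begins: read the wrist's pose just before it. There is no depth.
- hand_in(): hands the job in, once; it reports no verdict.
Trained networks look in the newest picture that a camera, given by its name, has taken for a name from the list of things; names that differ only in an ending like _2 or _b are one class to them, and where a whole thing is asked for, a point or a joint stands for the part that bears it (a point fixed in the world has none). Each returns a list of dicts, best first, with "p" (0 to 1); they miss things now and then, are a little off and sometimes report something else, mostly with a low value. They report only what shows in the picture. A call takes as long as a camera call. They do not tell look-alikes from the thing itself.
- spot_in(query, camera): "at" ([x, y, z] in mm, in world coordinates, good to about 4 mm: the middle of the surface that is visible of it).
The state is a dict: "time": time; "joints": joint angles; "qvel": joint speeds; "tau": joint torques, N m; "position": TCP position; "tool_rot": TCP orientation; "wrist_force": force on the tool from outside, world axes, zero at the start; "torque": the same for the moment, N m; "gripper_width": finger opening in mm.
Only numpy, scipy, OpenCV 4.12 (cv2) and the standard library are available. Lean on these libraries where they do the work, as an engineer would, in place of code of your own. Each camera call takes 0.05 s, during which the arm holds its last target.

## Working session

There is one attempt and no reset: what is moved stays moved. The work goes in short steps, Python scripts to look and compute and a tool call to move; the robot and the scene stay as the last step left them, time stands still between calls to the robot, and variables do not carry over. Pictures are saved under pics/ and viewed, and the job is handed in when it is done.

Besides the shell and the picture viewer there is one more tool, called after "Call:" by a JSON object that holds its "fn" and its "kwargs", one argument or row to a line. drive_tool: Moves the arm, as the interface text tells. Its arguments: {"type":"object","properties":{"plan":{"type":"array","items":{"type":"object","properties":{"x":{"type":"number"},"y":{"type":"number"},"z":{"type":"number"},"rx":{"type":"number"},"ry":{"type":"number"},"rz":{"type":"number"}}}},"claw":{"type":"number"}},"required":["plan"]}

```bash
ls; mkdir -p pics
python3 - <<'E'
from station import *
import cv2
print(state()); print(grip_point_offset)
for n in ["scene","top","wrist"]:
    c=read_camera(n); cv2.imwrite(f"pics/{n}0.png",c["color"]); print(n,{k:v for k,v in c.items() if k!="color"})
    for q in ["mandrel","tail_back","tail_cup","lever_grip","lever_pivot","stand","spring_cup","rest_mid","mallet","bowl","dome_stake"]:
        try: print(q,[( [round(a) for a in d["at"]],round(d["p"],2)) for d in spot_in(q,n)])
        except Exception as e: print(q,e)
E
```

```text
pics
{'time': 0.0, 'joints': array([ 1.03593172e+00,  1.59066634e-01,  1.59828624e+00, -2.95431424e-06,
        1.38620806e+00, -2.10100355e-01]), 'qvel': array([ 0.00018168,  0.00035175,  0.00091858, -0.00199244,  0.00035218,
       -0.00113474]), 'tau': array([ 1.32790748e-03, -3.95996726e+01, -3.31435347e+01, -1.40490915e-04,
        8.43025628e-03,  4.28383123e-05]), 'position': array([183.34213585, 544.67800578, 403.67965269]), 'tool_rot': array([ 3.96247056e-04,  8.12121783e-01,  5.83487139e-01, -9.00844957e-04]), 'wrist_force': array([-0.5695035 , -0.30532653, -0.45903485]), 'torque': array([-0.02874918, -0.05643477, -0.02086567]), 'gripper_width': 85.63808103184941}
154.70000000000002
scene {'vertical_fov': 43.99487690292739, 'cx': 316.413665488719, 'cy': 191.5658006993042, 'origin': array([1462.46366389, -326.47554158,  763.05162465]), 'rotation': array([0.71593661, 0.39120906, 0.27481676, 0.50878874])}
mandrel [([219, 372, 32], 0.66), ([442, 91, 62], 0.63), ([402, -152, 23], 0.6)]
tail_back [([613, -157, 92], 0.6)]
tail_cup [([619, -160, 91], 0.89), ([604, 165, 120], 0.2)]

[... 996 characters left out ...]
_stake [([484, 324, 101], 0.66)]
wrist {'vertical_fov': 65.70646984690485, 'cx': 321.46590889592983, 'cy': 200.48042862666236, 'mount': array([[ 9.99999783e-01,  6.58864687e-04,  2.23913252e-06,
         3.22247274e-01],
       [ 6.26184915e-04, -9.49331611e-01, -3.14275516e-01,
        -8.02591774e+01],
       [-2.04939360e-04,  3.14275449e-01, -9.49331818e-01,
         3.03768192e+01],
       [ 0.00000000e+00,  0.00000000e+00,  0.00000000e+00,
         1.00000000e+00]])}
mandrel [([396, -131, 19], 0.9), ([208, 394, 40], 0.79), ([411, 187, 62], 0.54)]
tail_back []
tail_cup []
lever_grip []
lever_pivot []
stand [([432, 178, 9], 0.71)]
spring_cup []
rest_mid []
mallet []
bowl []
dome_stake []
```

View pics/scene0.png

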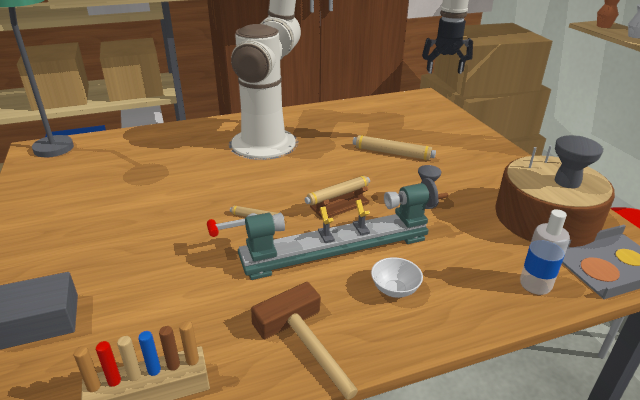

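View pics/top0.png

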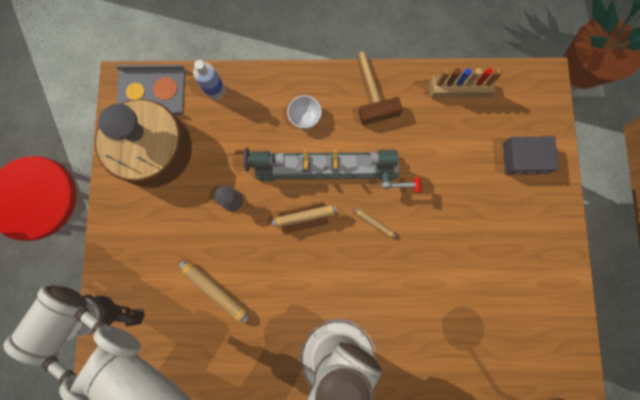

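View pics/wrist0.png

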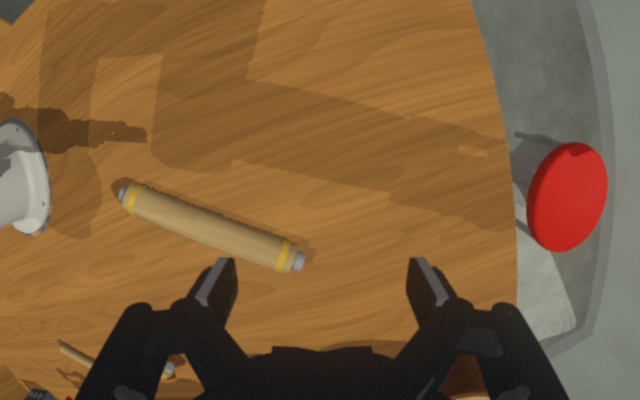

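```bash
cat > h.py <<'E'
import numpy as np, cv2, sys
from scipy.spatial.transform import Rotation as R
from station import *
def q2R(q): return R.from_quat([q[1],q[2],q[3],q[0]])
def pose():
    s=state(); return np.array(s["position"]), q2R(s["tool_rot"])
def mk(zdir,xdir):
    z=np.array(zdir,float); z/=np.linalg.norm(z); x=np.array(xdir,float); x-=z*(x@z); x/=np.linalg.norm(x)
    return R.from_matrix(np.c_[x,np.cross(z,x),z])
def rows(p0,R0,p1,R1,n=None,nd=1):
    d=np.array(p1,float)-p0; w=(R0.inv()*R1).as_rotvec()
    if n is None: n=int(max(np.ceil(np.linalg.norm(d)/60),np.ceil(np.linalg.norm(w)/0.18),1))
    out=[];p=np.array(p0,float);Rc=R0
    for i in range(n):
        t=Rc.inv().apply(p0+d*(i+1)/n-p).round(nd); r=(w/n).round(4)
        out.append([*t,*r]); p=p+Rc.apply(t); Rc=Rc*R.from_rotvec(r)
    for o in out: print([float(v) for v in o])
    return p,Rc
def cam(name,fn=None):
    s=state(); c=read_camera(name); im=c["color"]
    f=200/np.tan(np.radians(c["vertical_fov"]/2))
    if name=="wrist":
        M=np.array(c["mount"]); Rt=q2R(s["tool_rot"]).as_matrix(); o=np.array(s["position"])+Rt@M[:3,3]; Rc=Rt@M[:3,:3]
    else: o=np.array(c["origin"]); Rc=q2R(c["rotation"]).as_matrix()
    C=dict(o=o,R=Rc,f=f,cx=c["cx"],cy=c["cy"],fish=name=="wrist")
    if fn: cv2.imwrite("pics/"+fn+".png",im); np.save("pics/"+fn+".npy",C,allow_pickle=True)
    return im,C
def load(fn): return np.load("pics/"+fn+".npy",allow_pickle=True).item()
def ray(C,u,v):
    a=np.array([u-C["cx"],v-C["cy"]])/C["f"]; r=np.linalg.norm(a)
    if C["fish"]: d=np.array([*(a/r*np.sin(r) if r>0 else a),np.cos(r)])
    else: d=np.array([*a,1.0])
    d=np.array([d[0],-d[1],-d[2]]); d=C["R"]@d; return d/np.linalg.norm(d)
def proj(C,P):
    d=C["R"].T@(np.array(P)-C["o"]); d=np.array([d[0],-d[1],-d[2]])
    if C["fish"]:
        r=np.arctan2(np.hypot(d[0],d[1]),d[2]); a=d[:2]/max(np.hypot(d[0],d[1]),1e-9)*r
    else: a=d[:2]/d[2]
    return np.array([C["cx"],C["cy"]])+C["f"]*a
def atz(C,u,v,z):
    d=ray(C,u,v); return C["o"]+d*(z-C["o"][2])/d[2]
E
python3 - <<'E'
from h import *
p,Rr=pose(); rows(p,Rr,[640,-30,450],mk([0,0,-1],[0,1,0]),12)
E
```

```text
[-33.3, 51.3, -3.8, -0.0, 0.0, -0.0271]
[-34.6, 50.5, -3.8, -0.0, 0.0, -0.0271]
[-36.0, 49.4, -3.7, -0.0, 0.0, -0.0271]
[-37.3, 48.5, -3.8, -0.0, 0.0, -0.0271]
[-38.7, 47.4, -3.8, -0.0, 0.0, -0.0271]
[-39.9, 46.4, -3.8, -0.0, 0.0, -0.0271]
[-41.1, 45.3, -3.7, -0.0, 0.0, -0.0271]
[-42.3, 44.1, -3.8, -0.0, 0.0, -0.0271]
[-43.6, 43.0, -3.8, -0.0, 0.0, -0.0271]
[-44.7, 41.8, -3.8, -0.0, 0.0, -0.0271]
[-45.8, 40.6, -3.7, -0.0, 0.0, -0.0271]
[-46.8, 39.3, -3.8, -0.0, 0.0, -0.0271]
```

Call:
{"fn": "drive_tool", "kwargs": {
  "plan": [
    {"x": -33,"y": 51,"z": -4,"rz": -0.027},
    {"x": -35,"y": 50,"z": -4,"rz": -0.027},
    {"x": -36,"y": 49,"z": -4,"rz": -0.027},
    {"x": -37,"y": 48,"z": -4,"rz": -0.027},
    {"x": -39,"y": 47,"z": -4,"rz": -0.027},
    {"x": -40,"y": 46,"z": -4,"rz": -0.027},
    {"x": -41,"y": 45,"z": -4,"rz": -0.027},
    {"x": -42,"y": 44,"z": -4,"rz": -0.027},
    {"x": -44,"y": 43,"z": -4,"rz": -0.027},
    {"x": -45,"y": 42,"z": -4,"rz": -0.027},
    {"x": -46,"y": 41,"z": -4,"rz": -0.027},
    {"x": -47,"y": 39,"z": -4,"rz": -0.027}
  ]
}}

```text
invalid input at $.plan[0]: expected keys x, y, z, rx, ry, rz
```

Run:
```python
from h import *
s=state();print(s["time"],s["position"],s["tool_rot"],s["joints"])
im,C=cam("wrist","w1")
for q in ["mandrel","tail_back","tail_cup","lever_grip","lever_pivot","stand","spring_cup","rest_mid"]:
    print(q,[( [round(a) for a in d["at"]],round(d["p"],2)) for d in spot_in(q,"wrist")])
```

```text
1.8 [183.508827   544.90980603 404.69213639] [-5.37049792e-06  8.12123297e-01  5.83485861e-01 -6.79295849e-06] [ 1.03588253e+00  1.58392058e-01  1.59702288e+00  1.55539539e-05
  1.38618585e+00 -2.10149094e-01]
mandrel [([207, 393, 38], 0.9), ([395, -130, 16], 0.68), ([410, 190, 62], 0.56)]
tail_back []
tail_cup []
lever_grip []
lever_pivot [([434, 179, 9], 0.3)]
stand [([436, 177, 8], 0.55)]
spring_cup [([435, 178, 6], 0.28)]
rest_mid []
```

View pics/w1.png

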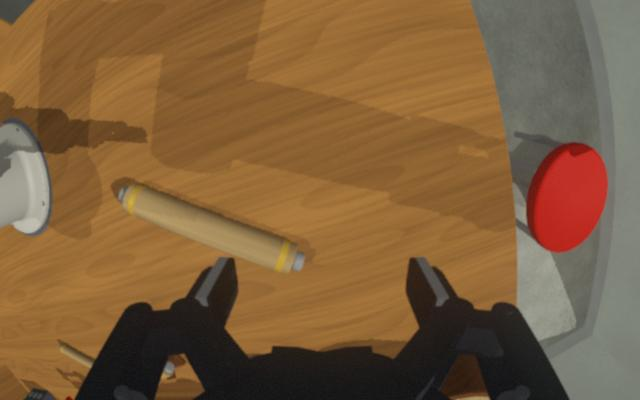

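Call:
{"fn": "drive_tool", "kwargs": {
  "plan": [
    {"x": -33,"y": 51,"z": -4,"rx": 0,"ry": 0,"rz": -0.027},
    {"x": -35,"y": 50,"z": -4,"rx": 0,"ry": 0,"rz": -0.027},
    {"x": -36,"y": 49,"z": -4,"rx": 0,"ry": 0,"rz": -0.027},
    {"x": -37,"y": 48,"z": -4,"rx": 0,"ry": 0,"rz": -0.027},
    {"x": -39,"y": 47,"z": -4,"rx": 0,"ry": 0,"rz": -0.027},
    {"x": -40,"y": 46,"z": -4,"rx": 0,"ry": 0,"rz": -0.027},
    {"x": -41,"y": 45,"z": -4,"rx": 0,"ry": 0,"rz": -0.027},
    {"x": -42,"y": 44,"z": -4,"rx": 0,"ry": 0,"rz": -0.027},
    {"x": -44,"y": 43,"z": -4,"rx": 0,"ry": 0,"rz": -0.027},
    {"x": -45,"y": 42,"z": -4,"rx": 0,"ry": 0,"rz": -0.027},
    {"x": -46,"y": 41,"z": -4,"rx": 0,"ry": 0,"rz": -0.027},
    {"x": -47,"y": 39,"z": -4,"rx": 0,"ry": 0,"rz": -0.027}
  ]
}}

```text
time: 3.75
position: [638.2, -32.2, 452.9]
tool_rot: [0.0, 0.707, 0.707, 0.0]
wrist_force: [0.1, -0.2, 0.3]
gripper_width: 85.3
```

Run:
```python
from h import *
s=state();print(s["time"],s["position"],s["tool_rot"],s["joints"])
im,C=cam("wrist","w1")
for q in ["mandrel","tail_back","lever_grip","spring_cup","rest_mid"]:
    print(q,[( [round(a) for a in d["at"]],round(d["p"],2)) for d in spot_in(q,"wrist")])
```

```text
3.75 [638.15451355 -32.23579126 452.8941239 ] [8.70492132e-05 7.07149016e-01 7.07064512e-01 1.94129449e-04] [-2.39287253e-01  2.96705527e-01  1.34032588e+00  2.41880929e-04
  1.50421081e+00 -1.80998013e+00]
mandrel [([436, -91, 19], 0.78), ([438, 73, 69], 0.69), ([591, 2, 46], 0.66), ([579, -146, 118], 0.36), ([520, -220, 79], 0.25)]
tail_back [([582, -149, 122], 0.76)]
lever_grip [([519, -217, 78], 0.73)]
spring_cup [([596, 163, 117], 0.65), ([578, -147, 118], 0.2)]
rest_mid [([588, 3, 45], 0.86), ([582, -145, 121], 0.55)]
```

View pics/w1.png

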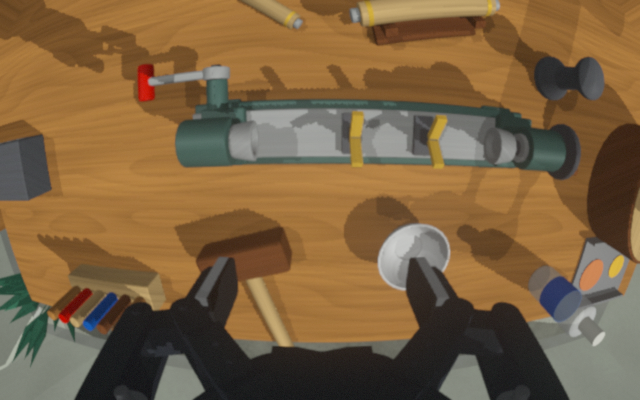

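```bash
cat >> h.py <<'E'
def rect(fn,out,z,x0,x1,y0,y1,s):
    """plane image: col = (y-y0)*s, row=(x-x0)*s"""
    C=load(fn); im=cv2.imread("pics/"+fn+".png")
    W=int((y1-y0)*s);H=int((x1-x0)*s)
    m=np.array([[proj(C,[x0+r/s,y0+c/s,z]) for c in range(W)] for r in range(H)],np.float32)
    o=cv2.remap(im,m[...,0],m[...,1],cv2.INTER_CUBIC)
    for y in range(int(np.ceil(y0/50)*50),int(y1)+1,50): cv2.line(o,(int((y-y0)*s),0),(int((y-y0)*s),6),(255,255,255),1)
    for x in range(int(np.ceil(x0/50)*50),int(x1)+1,50): cv2.line(o,(0,int((x-x0)*s)),(6,int((x-x0)*s)),(255,255,255),1)
    cv2.imwrite("pics/"+out+".png",o)
E
python3 - <<'E'
from h import *
rect("w1","r110",110,480,680,-280,260,1.45)
rect("w1","r110a",110,480,680,-270,-70,3)
rect("w1","r110b",110,480,680,-60,140,3)
E
```

```text
(no output)
```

View pics/r110.png

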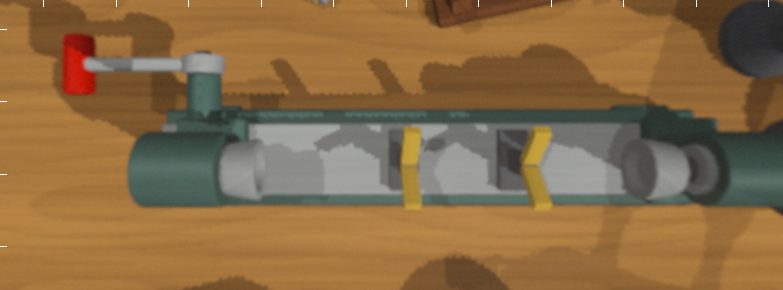

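View pics/r110a.png

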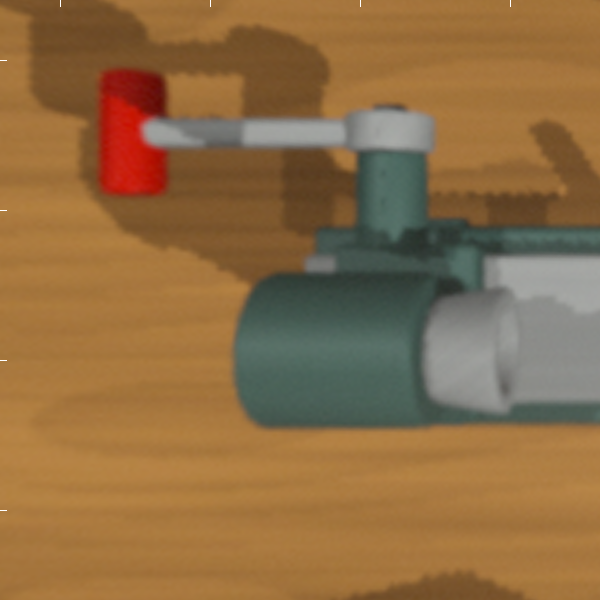

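View pics/r110b.png

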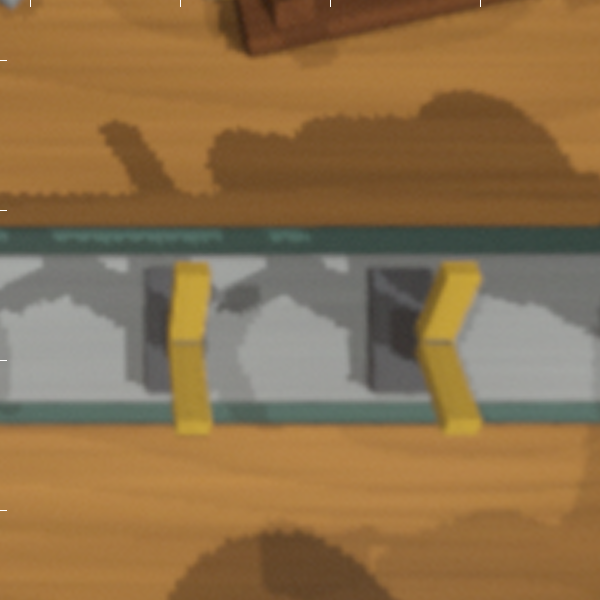

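Run:
```python
from h import *
im,C=cam("top","top1"); im,S=cam("scene","scene1")
for P in [(520,-247.6,74),(520,-218,78),(520,-152.5,74),(596,49,110),(596,4,114),(596,94,114),(596,-160,110)]:
    print(P,proj(C,P).round(1),proj(S,P).round(1),proj(load("w1"),P).round(1))
for fn,b in [("top1",(230,130,460,260)),("scene1",(190,160,450,300))]:
    im=cv2.imread(f"pics/{fn}.png"); cv2.imwrite(f"pics/{fn}c.png",cv2.resize(im[b[1]:b[3],b[0]:b[2]],None,fx=3,fy=3,interpolation=2))
```

```text
(520, -247.6, 74) [416.8 185. ] [212.  226.6] [145.7  81.9]
(520, -218, 78) [407.4 184.8] [224.6 222.7] [164.4  78.6]
(520, -152.5, 74) [385.8 185.2] [252.4 218.7] [215.7  72.8]
(596, 49, 110) [319.8 158.8] [344.2 207.7] [400.  140.1]
(596, 4, 114) [334.8 158.3] [326.  209.9] [357.4 139.5]
(596, 94, 114) [304.8 158.6] [362.1 202.7] [441.5 142.3]
(596, -160, 110) [389.2 158.2] [255.9 225.3] [201.1 142. ]
```

View pics/top1c.png

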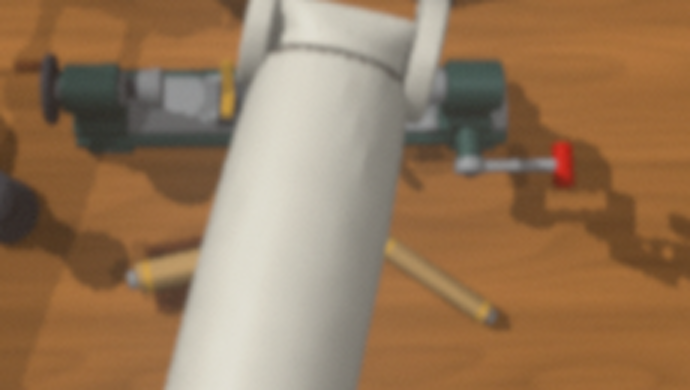

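View pics/scene1c.png

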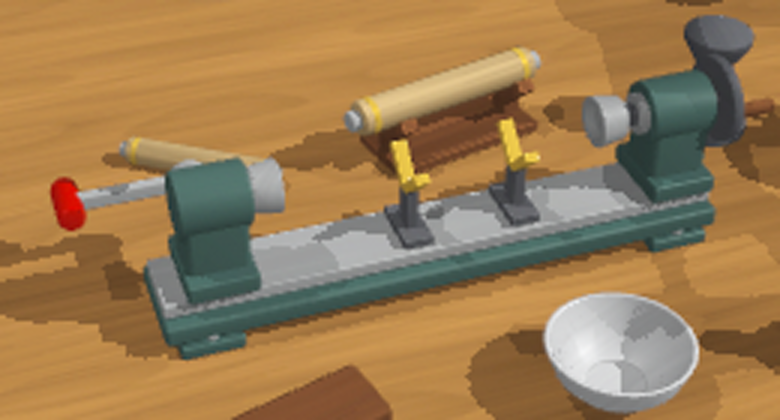

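Run:
```python
from h import *
p,Rr=pose(); th=.87
T=mk([0,np.sin(th),-np.cos(th)],[0,np.cos(th),np.sin(th)])
rows(p,Rr,[506,-432,230],T,8)
```

```text
[-50.3, -16.4, 27.9, -0.0, 0.1087, 0.0001]
[-53.1, -16.3, 22.2, -0.0, 0.1087, 0.0001]
[-55.2, -16.4, 16.4, -0.0, 0.1087, 0.0001]
[-56.6, -16.3, 10.2, -0.0, 0.1087, 0.0001]
[-57.4, -16.4, 4.1, -0.0, 0.1087, 0.0001]
[-57.5, -16.3, -2.2, -0.0, 0.1087, 0.0001]
[-56.9, -16.4, -8.4, -0.0, 0.1087, 0.0001]
[-55.7, -16.3, -14.5, -0.0, 0.1087, 0.0001]
```

Call:
{"fn": "drive_tool", "kwargs": {
  "plan": [
    {"x": -50,"y": -16,"z": 28,"rx": 0,"ry": 0.109,"rz": 0},
    {"x": -53,"y": -16,"z": 22,"rx": 0,"ry": 0.109,"rz": 0},
    {"x": -55,"y": -16,"z": 16,"rx": 0,"ry": 0.109,"rz": 0},
    {"x": -57,"y": -16,"z": 10,"rx": 0,"ry": 0.109,"rz": 0},
    {"x": -57,"y": -16,"z": 4,"rx": 0,"ry": 0.109,"rz": 0},
    {"x": -57,"y": -16,"z": -2,"rx": 0,"ry": 0.109,"rz": 0},
    {"x": -57,"y": -16,"z": -8,"rx": 0,"ry": 0.109,"rz": 0},
    {"x": -56,"y": -16,"z": -14,"rx": 0,"ry": 0.109,"rz": 0}
  ],
  "claw": 48
}}

```text
time: 5.15
position: [508.7, -432.2, 229.4]
tool_rot: [-0.299, 0.64, 0.641, 0.3]
wrist_force: [1.0, -1.0, 0.2]
gripper_width: 48.2
```

Run:
```python
from h import *
s=state();print(s["time"],s["position"],s["tool_rot"],s["joints"],s["gripper_width"])
im,C=cam("wrist","w2"); 
p,Rr=pose(); print(Rr.as_matrix().round(3)); th=.87
print(proj(C,[520,-247.6,74]))
T=mk([0,np.sin(th),-np.cos(th)],[0,np.cos(th),np.sin(th)])
g=np.array([506,-247.6,74.])
rows(p,Rr,g-152*T.as_matrix()[:,2],T,3)
```

```text
5.15 [ 508.69402307 -432.24083131  229.4374084 ] [-0.29904879  0.64032637  0.64090883  0.29964618] [-0.97263227  0.78739647  1.20526573  0.47299321  1.89167231 -2.57044505] 48.22327697408335
[[ 0.009  1.     0.001]
 [ 0.636 -0.006  0.772]
 [ 0.772 -0.006 -0.636]]
[319.82816511 228.03954849]
[2.8, 0.5, 29.3, 0.0003, -0.004, -0.0029]
[2.8, 0.5, 29.3, 0.0003, -0.004, -0.0029]
[3.0, 0.5, 29.3, 0.0003, -0.004, -0.0029]
```

View pics/w2.png

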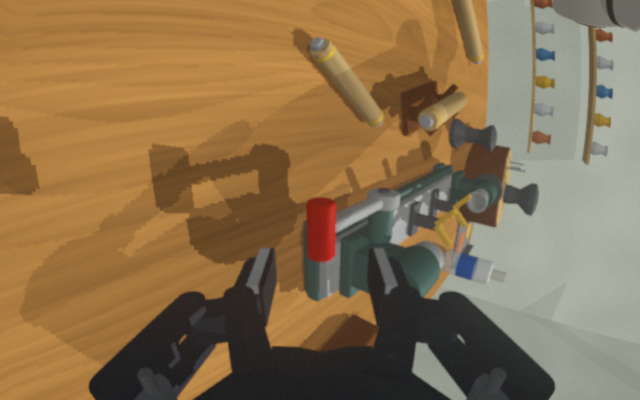

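Call:
{"fn": "drive_tool", "kwargs": {
  "plan": [
    {"x": 3,"y": 0.5,"z": 30,"rx": 0,"ry": -0.004,"rz": 0},
    {"x": 3,"y": 0.5,"z": 30,"rx": 0,"ry": -0.004,"rz": 0},
    {"x": 3,"y": 0.5,"z": 28,"rx": 0,"ry": -0.004,"rz": 0},
    {"x": 0,"y": 0,"z": 0,"rx": 0,"ry": 0,"rz": 0}
  ]
}}

```text
time: 5.7
position: [510.5, -356.0, 178.5]
tool_rot: [-0.297, 0.642, 0.643, 0.294]
wrist_force: [-0.7, -0.8, -0.1]
gripper_width: 48.2
```

Call:
{"fn": "drive_tool", "kwargs": {
  "plan": [
    {"x": 0,"y": 0,"z": 0,"rx": 0,"ry": 0,"rz": 0},
    {"x": 0,"y": 0,"z": 0,"rx": 0,"ry": 0,"rz": 0}
  ],
  "claw": 28
}}

```text
time: 5.95
position: [510.5, -361.4, 183.3]
tool_rot: [-0.293, 0.643, 0.643, 0.295]
wrist_force: [-5.0, -5.5, 10.8]
gripper_width: 29.3
```

Run:
```python
from h import *
s=state();print(s["time"],s["position"],s["tool_rot"],s["wrist_force"],s["gripper_width"])
im,C=cam("wrist","w3"); 
p,Rr=pose(); print(p,p+Rr.apply([0,0,152]))
piv=np.array([-152.5,74]);th=[0.12*k for k in range(1,9)]+[.99]
prev=np.array([-247.6,74])
M=Rr.as_matrix()
for a in th:
    c=piv+95*np.array([-np.cos(a),np.sin(a)]); d=c-prev; prev=c
    print((M.T@np.array([0,*d])).round(1))
```

```text
5.95 [ 510.54733898 -361.40694511  183.32290351] [-0.29326712  0.64267893  0.64316189  0.2954674 ] [-4.95899248 -5.49833498 10.82244615] 29.34561259481979
[ 510.49051803 -361.44769882  183.3652524 ] [ 510.9003559  -246.35482967   84.08049273]
[ 9.1  0.  -6.8]
[ 9.8  0.  -5.8]
[10.4  0.  -4.6]
[10.9  0.  -3.3]
[11.2  0.  -1.9]
[11.4  0.  -0.6]
[11.4  0.   0.8]
[11.2  0.   2.1]
[2.8 0.  0.7]
```

View pics/w3.png

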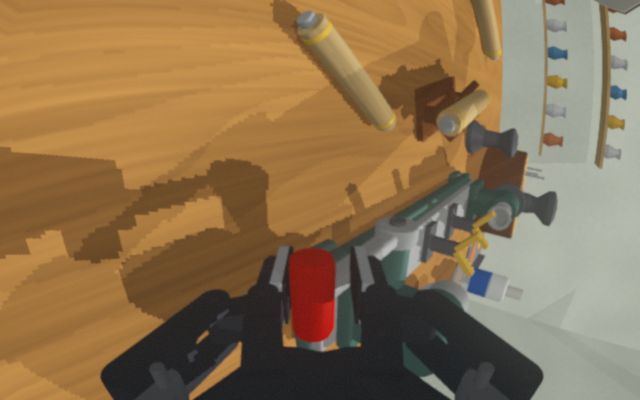

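Call:
{"fn": "drive_tool", "kwargs": {
  "plan": [
    {"x": 0,"y": 0,"z": 0,"rx": 0,"ry": 0,"rz": 0},
    {"x": 0,"y": 0,"z": 0,"rx": 0,"ry": 0,"rz": 0}
  ]
}}

```text
time: 6.25
position: [510.5, -361.5, 183.3]
tool_rot: [-0.293, 0.643, 0.643, 0.296]
wrist_force: [-4.1, -6.4, 10.7]
gripper_width: 29.2
```

Run:
```python
from h import *
for i in range(3):
    s=state();print(s["time"],s["position"],s["wrist_force"],s["gripper_width"]); read_camera("top")
im,C=cam("scene","s3"); cv2.imwrite("pics/s3c.png",cv2.resize(im[150:300,140:400],None,fx=3,fy=3,interpolation=2))
```

```text
6.25 [ 510.46056372 -361.46008649  183.33231608] [-4.1154017  -6.35328831 10.66398827] 29.166370042570406
6.3 [ 510.45326948 -361.45904668  183.31396   ] [-4.98698889 -6.14609322 10.46157135] 29.544475452168843
6.35 [ 510.45000103 -361.48028131  183.34363834] [-4.87911104 -7.07068335 10.44968151] 29.263699726981166
```

View pics/s3c.png

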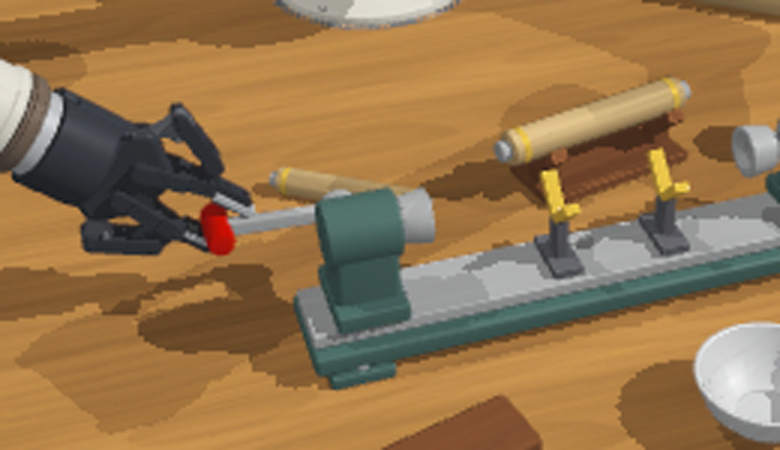

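Call:
{"fn": "drive_tool", "kwargs": {
  "plan": [
    {"x": 0,"y": 0,"z": -15,"rx": 0,"ry": 0,"rz": 0},
    {"x": -3,"y": -2,"z": -15,"rx": 0,"ry": 0,"rz": 0},
    {"x": -5,"y": -3,"z": 0,"rx": 0,"ry": 0,"rz": 0},
    {"x": 0,"y": 0,"z": 0,"rx": 0,"ry": 0,"rz": 0}
  ],
  "claw": 50
}}

```text
time: 6.95
position: [504.9, -386.8, 192.0]
tool_rot: [-0.295, 0.643, 0.642, 0.295]
wrist_force: [-0.1, 0.7, -0.1]
gripper_width: 50.0
```

Run:
```python
from h import *
s=state();print(s["time"],s["position"],s["wrist_force"],s["gripper_width"],s["joints"])
im,C=cam("wrist","w4"); p,Rr=pose();print(p,p+Rr.apply([0,0,182]))
print(proj(C,[520,-247.6,74]))
im,C=cam("scene","s4"); cv2.imwrite("pics/s4c.png",cv2.resize(im[150:300,140:400],None,fx=3,fy=3,interpolation=2))
th=.87
T=mk([0,np.sin(th),-np.cos(th)],[0,np.cos(th),np.sin(th)])
g=np.array([506,-247.6,74.])
rows(p,Rr,g-152*T.as_matrix()[:,2],T,3)
```

```text
6.95 [ 504.88672159 -386.82456597  192.02649771] [-0.065447    0.71443598 -0.05973672] 50.02969809523231 [-0.93914269  0.7573075   1.33560055  0.4756368   1.77742229 -2.58960113]
[ 505.05258787 -386.44839695  192.02268982] [ 505.08815975 -248.38944944   73.43210947]
[322.96404123 274.71741766]
[-0.1, 0.3, 10.1, 0.0001, 0.003, -0.0005]
[-0.2, 0.3, 10.1, 0.0001, 0.003, -0.0005]
[-0.2, 0.3, 10.0, 0.0001, 0.003, -0.0005]
```

View pics/w4.png

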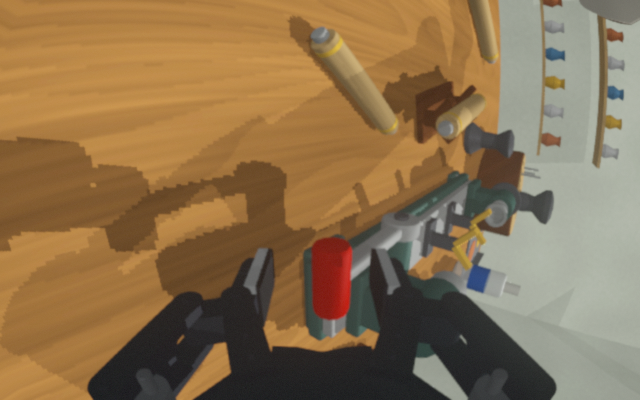

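View pics/s4c.png

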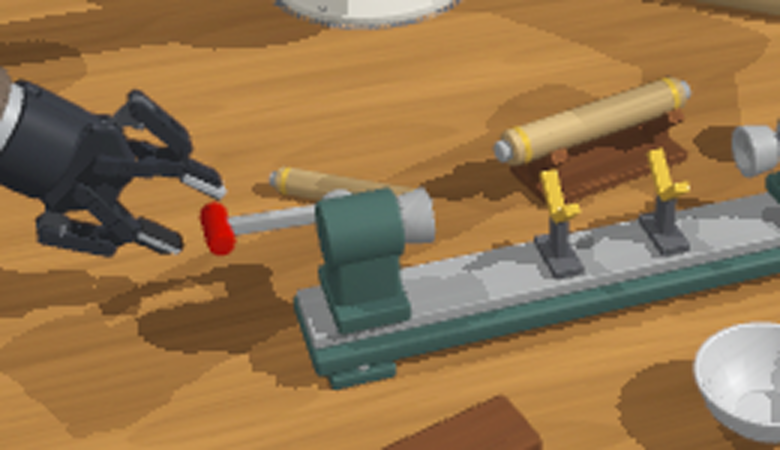

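Call:
{"fn": "drive_tool", "kwargs": {
  "plan": [
    {"x": 0,"y": 0,"z": 10,"rx": 0,"ry": 0,"rz": 0},
    {"x": 1,"y": 0,"z": 10,"rx": 0,"ry": 0,"rz": 0},
    {"x": 1,"y": 0,"z": 11,"rx": 0,"ry": 0,"rz": 0},
    {"x": 0,"y": 0,"z": 0,"rx": 0,"ry": 0,"rz": 0}
  ]
}}

```text
time: 7.55
position: [504.9, -360.4, 172.8]
tool_rot: [-0.296, 0.642, 0.642, 0.295]
wrist_force: [-2.6, 1.9, -0.9]
gripper_width: 49.9
```

Call:
{"fn": "drive_tool", "kwargs": {
  "plan": [
    {"x": 0,"y": 0,"z": 0,"rx": 0,"ry": 0,"rz": 0},
    {"x": 0,"y": 0,"z": 0,"rx": 0,"ry": 0,"rz": 0}
  ],
  "claw": 28
}}

```text
time: 7.8
position: [504.7, -361.7, 174.6]
tool_rot: [-0.297, 0.642, 0.642, 0.295]
wrist_force: [-6.4, 2.7, 4.7]
gripper_width: 28.1
```

Run:
```python
from h import *
s=state();print(s["time"],s["position"],s["wrist_force"],s["gripper_width"])
p,Rr=pose();print(p,p+Rr.apply([0,0,152]))
im,C=cam("scene","s5"); cv2.imwrite("pics/s5c.png",cv2.resize(im[150:300,140:400],None,fx=3,fy=3,interpolation=2))
```

```text
7.8 [ 504.69554106 -361.70599091  174.61776669] [-6.43458439  2.71007436  4.66517075] 28.083974051836204
[ 504.69554106 -361.70599091  174.61776669] [ 504.32175426 -246.23564647   75.77213028]
```

View pics/s5c.png

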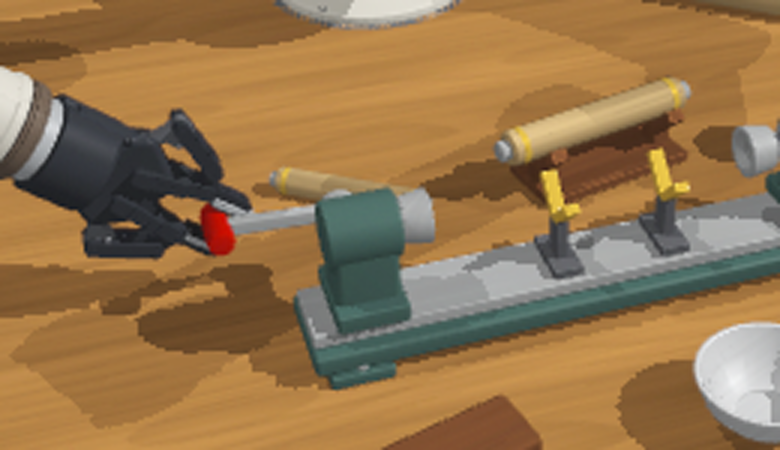

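Call:
{"fn": "drive_tool", "kwargs": {
  "plan": [
    {"x": 0,"y": -3,"z": 0,"rx": 0,"ry": 0,"rz": 0},
    {"x": 9,"y": 0,"z": -7,"rx": 0,"ry": 0,"rz": 0},
    {"x": 10,"y": 0,"z": -6,"rx": 0,"ry": 0,"rz": 0},
    {"x": 0,"y": 0,"z": 0,"rx": 0,"ry": 0,"rz": 0}
  ]
}}

```text
time: 8.35
position: [502.8, -360.0, 198.9]
tool_rot: [-0.293, 0.643, 0.643, 0.295]
wrist_force: [0.4, -0.2, -0.2]
gripper_width: 27.6
```

Run:
```python
from h import *
s=state();print(s["time"],s["position"],s["wrist_force"],s["gripper_width"])
p,Rr=pose();print(p,p+Rr.apply([0,0,152]))
im,C=cam("scene","s6"); cv2.imwrite("pics/s6c.png",cv2.resize(im[150:300,140:400],None,fx=3,fy=3,interpolation=2))
```

```text
8.35 [ 502.80385513 -359.97391775  198.86614911] [ 0.35853066 -0.24393471 -0.18287478] 27.619485736109304
[ 502.80385513 -359.97391775  198.86614911] [ 503.18918628 -245.02869046   99.41039893]
```

View pics/s6c.png

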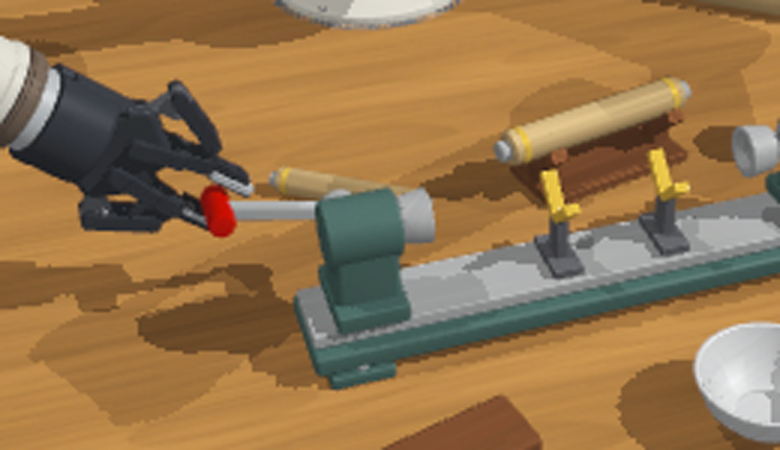

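Call:
{"fn": "drive_tool", "kwargs": {
  "plan": [
    {"x": 10,"y": 0,"z": -5,"rx": 0,"ry": 0,"rz": 0},
    {"x": 11,"y": 0,"z": -3,"rx": 0,"ry": 0,"rz": 0},
    {"x": 11,"y": 0,"z": -2,"rx": 0,"ry": 0,"rz": 0},
    {"x": 11,"y": 0,"z": -1,"rx": 0,"ry": 0,"rz": 0},
    {"x": 11,"y": 0,"z": 1,"rx": 0,"ry": 0,"rz": 0},
    {"x": 8,"y": 0,"z": 2,"rx": 0,"ry": 0,"rz": 0},
    {"x": 0,"y": 0,"z": 0,"rx": 0,"ry": 0,"rz": 0}
  ]
}}

```text
time: 9.28
position: [502.6, -324.7, 249.9]
tool_rot: [-0.294, 0.643, 0.643, 0.295]
wrist_force: [0.3, -0.2, -0.7]
gripper_width: 28.0
```

Run:
```python
from h import *
s=state();print(s["time"],s["position"],s["wrist_force"],s["gripper_width"])
p,Rr=pose();print(p,p+Rr.apply([0,0,152]))
im,C=cam("scene","s7"); cv2.imwrite("pics/s7c.png",cv2.resize(im[150:300,140:400],None,fx=3,fy=3,interpolation=2))
for a in (.7,.8,.9,.95): print(a,proj(C,[520,-152.5-95*np.cos(a),74+95*np.sin(a)]))
```

```text
9.275 [ 502.62023797 -324.73911799  249.87566674] [ 0.28545927 -0.21314297 -0.68815066] 28.03742979339951
[ 502.62023797 -324.73911799  249.87566674] [ 502.79404903 -209.56260089  150.68726168]
0.7 [219.00255328 202.87227423]
0.8 [221.56140756 199.79027859]
0.9 [224.45177682 196.89760374]
0.95 [226.01142815 195.53300134]
```

View pics/s7c.png

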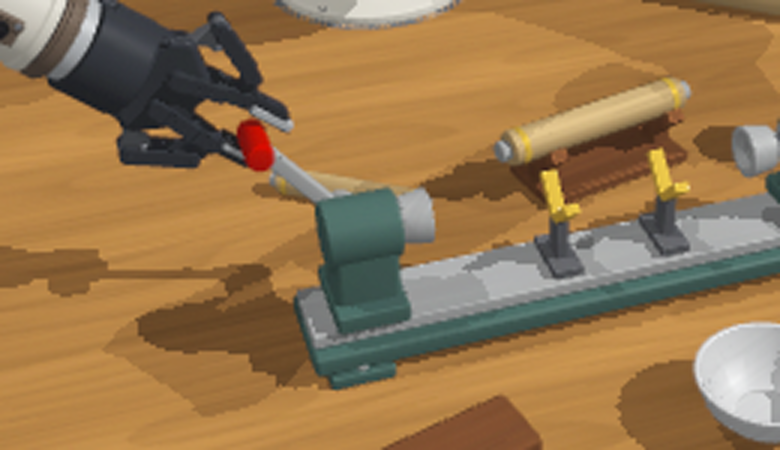

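Call:
{"fn": "drive_tool", "kwargs": {
  "plan": [
    {"x": 4,"y": 0,"z": 1,"rx": 0,"ry": 0,"rz": 0},
    {"x": 0,"y": 0,"z": 0,"rx": 0,"ry": 0,"rz": 0}
  ]
}}

```text
time: 9.57
position: [502.4, -321.7, 251.5]
tool_rot: [-0.294, 0.643, 0.642, 0.295]
wrist_force: [-0.8, -3.8, -1.3]
gripper_width: 28.0
```

Call:
{"fn": "drive_tool", "kwargs": {
  "plan": [
    {"x": 3,"y": 0,"z": 1,"rx": 0,"ry": 0,"rz": 0},
    {"x": 0,"y": 0,"z": 0,"rx": 0,"ry": 0,"rz": 0}
  ]
}}

```text
time: 9.82
position: [502.3, -319.5, 252.8]
tool_rot: [-0.294, 0.644, 0.643, 0.294]
wrist_force: [-0.2, -7.5, -4.9]
gripper_width: 28.3
```

Run:
```python
from h import *
s=state();print(s["time"],s["position"],s["wrist_force"],s["gripper_width"])
p,Rr=pose();print(p,p+Rr.apply([0,0,152]))
im,C=cam("scene","s8"); cv2.imwrite("pics/s8c.png",cv2.resize(im[150:300,140:400],None,fx=3,fy=3,interpolation=2))
```

```text
9.825 [ 502.26721911 -319.52713023  252.77258498] [-0.16982691 -7.45711237 -4.9163234 ] 28.28695456311422
[ 502.26721911 -319.52713023  252.77258498] [ 502.47124132 -204.63400024  153.25611873]
```

View pics/s8c.png

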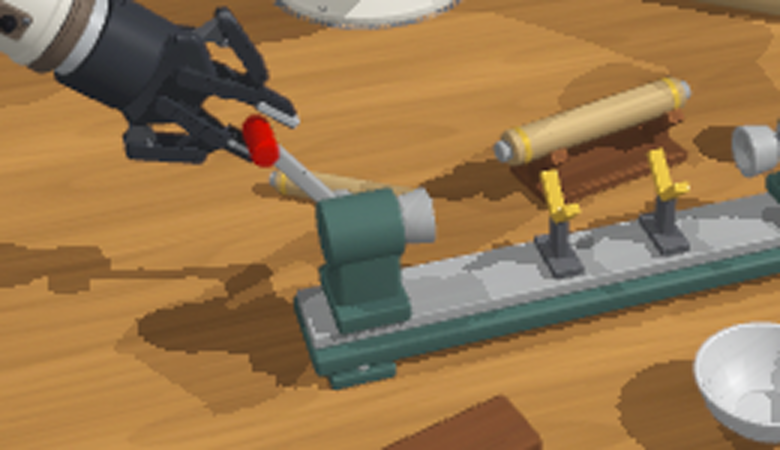

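Call:
{"fn": "drive_tool", "kwargs": {
  "plan": [
    {"x": 3,"y": 0,"z": 0,"rx": 0,"ry": 0,"rz": 0},
    {"x": 0,"y": 0,"z": 0,"rx": 0,"ry": 0,"rz": 0}
  ]
}}

```text
time: 10.12
position: [502.1, -317.9, 253.4]
tool_rot: [-0.293, 0.645, 0.642, 0.293]
wrist_force: [2.3, -10.9, -13.2]
gripper_width: 27.7
```

Run:
```python
from h import *
s=state();print(s["time"],s["position"],s["wrist_force"],s["gripper_width"])
p,Rr=pose();print(p,p+Rr.apply([0,0,152]))
im,C=cam("scene","s9"); cv2.imwrite("pics/s9c.png",cv2.resize(im[180:260,190:320],None,fx=6,fy=6,interpolation=2))
im=cv2.imread("pics/s8.png");cv2.imwrite("pics/s8d.png",cv2.resize(im[180:260,190:320],None,fx=6,fy=6,interpolation=2))
```

```text
10.125 [ 502.13208234 -317.88547455  253.43319494] [  2.31739287 -10.85010201 -13.24947868] 27.74613744675415
[ 502.13208234 -317.88547455  253.43319494] [ 502.44626419 -203.30095848  153.56182784]
```

View pics/s9c.png

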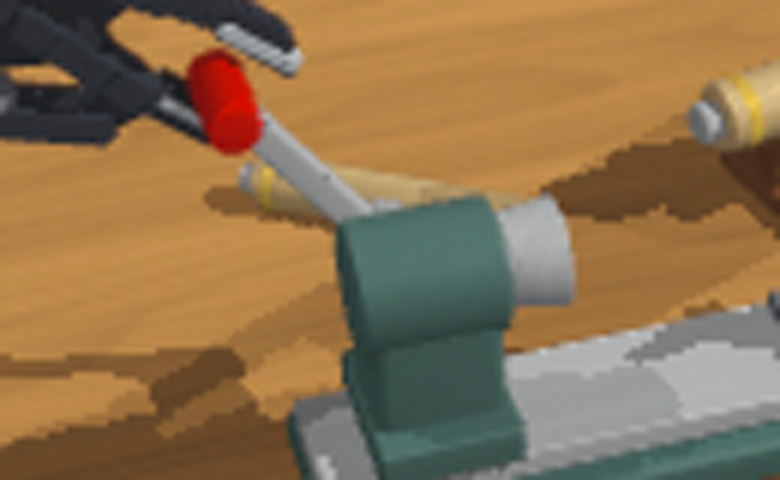

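View pics/s8d.png

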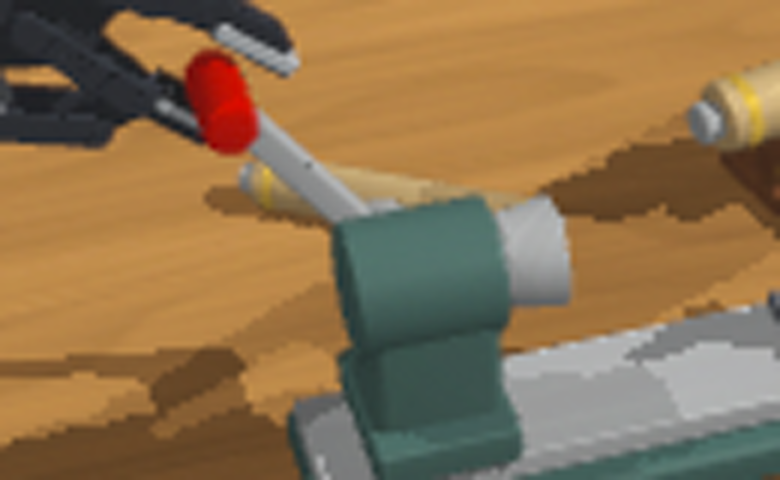

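Call:
{"fn": "drive_tool", "kwargs": {
  "plan": [
    {"x": -5,"y": 0,"z": 0,"rx": 0,"ry": 0,"rz": 0},
    {"x": 0,"y": 0,"z": -40,"rx": 0,"ry": 0,"rz": 0},
    {"x": 10,"y": 0,"z": -50,"rx": 0,"ry": 0,"rz": 0}
  ],
  "claw": 45
}}

```text
time: 10.55
position: [502.2, -381.4, 317.2]
tool_rot: [-0.297, 0.642, 0.642, 0.296]
wrist_force: [1.1, -0.5, 0.2]
gripper_width: 45.0
```

Run:
```python
from h import *
s=state();print(s["time"],s["position"],s["wrist_force"],s["joints"])
im,C=cam("scene","s10"); im,T=cam("top","top2")
cv2.imwrite("pics/s10c.png",cv2.resize(im[100:260,230:460],None,fx=3,fy=3,interpolation=2))
p,Rr=pose()
rows(p,Rr,[430,100,330],mk([0,0,-1],[.98,.18,0]))
```

```text
10.55 [ 502.18240473 -381.35353939  317.20143504] [ 1.06359046 -0.47154069  0.1506546 ] [-0.93754717  0.58203459  1.32736872  0.50295161  1.94420507 -2.49839581]
[35.9, -8.2, 40.1, -0.0651, -0.0794, 0.1443]
[37.3, -16.0, 36.4, -0.0651, -0.0794, 0.1443]
[37.1, -23.6, 32.1, -0.0651, -0.0794, 0.1443]
[35.5, -30.8, 27.5, -0.0651, -0.0794, 0.1443]
[32.6, -37.3, 22.5, -0.0651, -0.0794, 0.1443]
[28.4, -43.1, 17.5, -0.0651, -0.0794, 0.1443]
[23.0, -47.8, 12.5, -0.0651, -0.0794, 0.1443]
[16.6, -51.3, 7.7, -0.0651, -0.0794, 0.1443]
[9.5, -53.5, 3.2, -0.0651, -0.0794, 0.1443]
```

View pics/s10c.png

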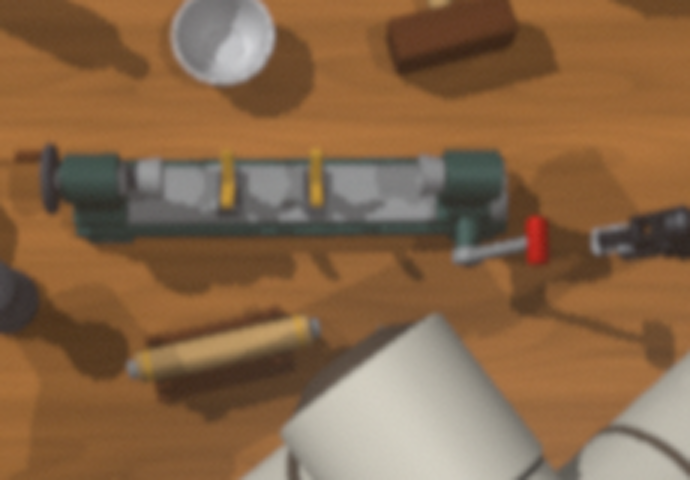

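View pics/s10.png

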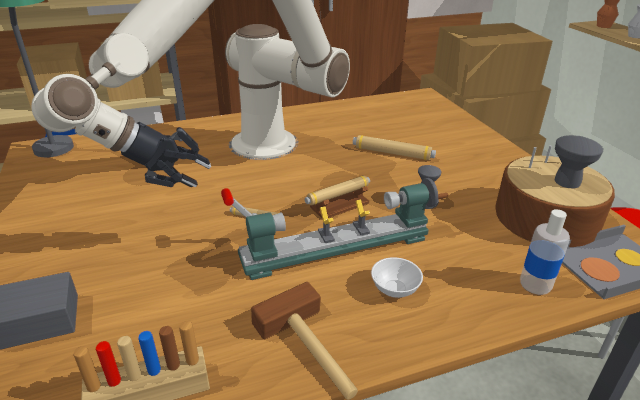

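Run:
```python
from h import *
C=load("top2"); a=atz(C,273.3,223.7,52); b=atz(C,336.7,208.7,52); print(a,b,(a+b)/2,np.linalg.norm(a-b),np.arctan2(*(a-b)[:2]))
p,Rr=pose()
print(p); rows(p,Rr,[422,108,370],mk([0,0,-1],[np.cos(.22),np.sin(.22),0]),10)
```

```text
[406.91648265 193.49561198  52.        ] [451.62702195  -1.7567554   52.        ] [429.2717523   95.86942829  52.        ] 200.30606404464763 -0.22510745981764574
[ 502.78971246 -384.69164319  323.2051716 ]
[35.9, -8.1, 34.1, -0.057, -0.0722, 0.1263]
[36.8, -14.6, 30.7, -0.057, -0.0722, 0.1263]
[36.6, -20.9, 27.1, -0.057, -0.0722, 0.1263]
[35.5, -26.9, 23.2, -0.057, -0.0722, 0.1263]
[33.2, -32.5, 18.9, -0.057, -0.0722, 0.1263]
[30.0, -37.4, 14.7, -0.057, -0.0722, 0.1263]
[25.9, -41.6, 10.4, -0.057, -0.0722, 0.1263]
[21.0, -45.1, 6.2, -0.057, -0.0722, 0.1263]
[15.4, -47.7, 2.3, -0.057, -0.0722, 0.1263]
[9.4, -49.2, -1.4, -0.057, -0.0722, 0.1263]
```

Call:
{"fn": "drive_tool", "kwargs": {
  "plan": [
    {"x": 36,"y": -8,"z": 34,"rx": -0.057,"ry": -0.072,"rz": 0.126},
    {"x": 37,"y": -15,"z": 31,"rx": -0.057,"ry": -0.072,"rz": 0.126},
    {"x": 37,"y": -21,"z": 27,"rx": -0.057,"ry": -0.072,"rz": 0.126},
    {"x": 35,"y": -27,"z": 23,"rx": -0.057,"ry": -0.072,"rz": 0.126},
    {"x": 33,"y": -32,"z": 19,"rx": -0.057,"ry": -0.072,"rz": 0.126},
    {"x": 30,"y": -37,"z": 15,"rx": -0.057,"ry": -0.072,"rz": 0.126},
    {"x": 26,"y": -42,"z": 10,"rx": -0.057,"ry": -0.072,"rz": 0.126},
    {"x": 21,"y": -45,"z": 6,"rx": -0.057,"ry": -0.072,"rz": 0.126},
    {"x": 15,"y": -48,"z": 2,"rx": -0.057,"ry": -0.072,"rz": 0.126},
    {"x": 9,"y": -49,"z": -1,"rx": -0.057,"ry": -0.072,"rz": 0.126},
    {"x": 0,"y": 0,"z": 0,"rx": 0,"ry": 0,"rz": 0}
  ],
  "claw": 70
}}

```text
time: 12.02
position: [419.4, 104.2, 367.4]
tool_rot: [-0.011, 0.992, 0.126, 0.002]
wrist_force: [0.4, -1.0, 1.0]
gripper_width: 70.1
```

Run:
```python
from h import *
s=state();print(s["time"],s["position"],s["tool_rot"],s["joints"])
im,C=cam("wrist","w5"); p,Rr=pose(); print(p,Rr.as_matrix().round(3))
```

```text
12.025 [419.40042515 104.2474842  367.36366281] [-0.01075181  0.99192275  0.12636681  0.00225414] [-0.04449215 -0.19867     2.02382706  0.02269209  1.31571954 -0.30363668]
[419.89641792 102.64471844 367.21714489] [[ 0.968  0.25   0.002]
 [ 0.25  -0.968  0.022]
 [ 0.008 -0.02  -1.   ]]
```

View pics/w5.png

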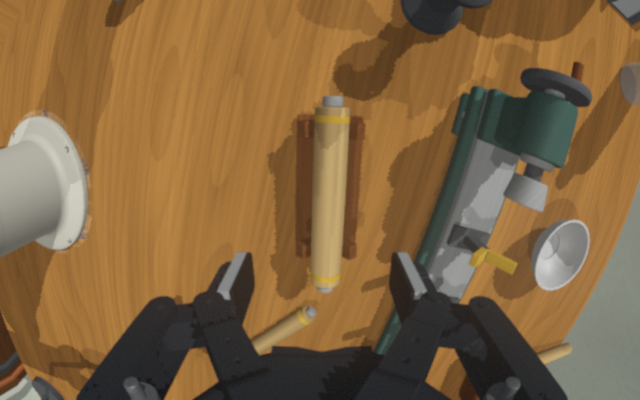

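Run:
```python
from h import *
C=load("w5")
for z in (52,56): 
  a=atz(C,333,98,z); b=atz(C,324,290,z); m=(a+b)/2; print(a,b,m,np.linalg.norm(a-b),np.arctan2(*(a-b)[:2]))
p,Rr=pose(); print(p)
y=-np.arctan2(*(a-b)[:2])
T=mk([0,0,-1],[np.cos(y),np.sin(y),0])
e1=np.array([m[0],m[1],52+155+60]); 
p2,R2=rows(p,Rr,e1,T,4); print(); rows(p2,R2,[m[0],m[1],50+155],T,3)
```

```text
[409.643235   195.33302828  52.        ] [452.2600901   -0.54904567  52.        ] [430.95166255  97.3919913   52.        ] 200.4644188690207 -0.2142254220546601
[409.50553665 195.16405049  56.        ] [451.52774621   2.01517681  56.        ] [430.51664143  98.58961365  56.        ] 197.6672797927781 -0.21422542205465994
[419.89641792 102.64471844 367.21714489]
[2.1, 2.2, 25.0, -0.0051, -0.0018, 0.0095]
[2.2, 2.0, 25.1, -0.0051, -0.0018, 0.0095]
[2.3, 1.8, 25.0, -0.0051, -0.0018, 0.0095]
[2.3, 1.7, 25.1, -0.0051, -0.0018, 0.0095]

[-0.0, 0.0, 20.7, -0.0001, -0.0, 0.0001]
[-0.0, 0.0, 20.6, -0.0001, -0.0, 0.0001]
[-0.0, 0.0, 20.7, -0.0001, -0.0, 0.0001]
```

Call:
{"fn": "drive_tool", "kwargs": {
  "plan": [
    {"x": 2,"y": 2,"z": 25,"rx": -0.005,"ry": -0.002,"rz": 0.0095},
    {"x": 2,"y": 2,"z": 25,"rx": -0.005,"ry": -0.002,"rz": 0.0095},
    {"x": 2.5,"y": 2,"z": 25,"rx": -0.005,"ry": -0.002,"rz": 0.0095},
    {"x": 2.5,"y": 2,"z": 25,"rx": -0.005,"ry": -0.002,"rz": 0.0095},
    {"x": 0,"y": 0,"z": 21,"rx": 0,"ry": 0,"rz": 0},
    {"x": 0,"y": 0,"z": 20,"rx": 0,"ry": 0,"rz": 0},
    {"x": 0,"y": 0,"z": 0,"rx": 0,"ry": 0,"rz": 0}
  ]
}}

```text
time: 12.95
position: [430.6, 95.4, 225.0]
tool_rot: [-0.0, 0.995, 0.104, -0.002]
wrist_force: [0.4, 0.5, 0.2]
gripper_width: 70.0
```

Run:
```python
from h import *
s=state();print(s["time"],s["position"],s["wrist_force"])
im,C=cam("wrist","w6"); p,Rr=pose(); print(p,Rr.as_matrix().round(3), p+Rr.apply([0,0,154]))
```

```text
12.95 [430.61538037  95.40940436 224.95112187] [0.37783242 0.52622426 0.195501  ]
[431.29832108  95.55311735 226.12152926] [[ 0.978  0.206 -0.002]
 [ 0.206 -0.979 -0.   ]
 [-0.002 -0.    -1.   ]] [431.03770713  95.54191749  72.12175019]
```

View pics/w6.png

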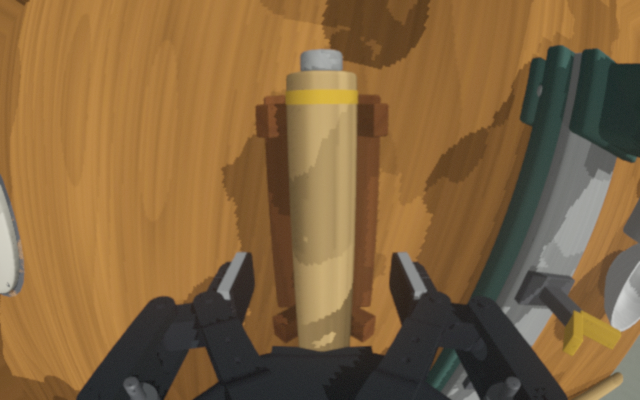

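Call:
{"fn": "drive_tool", "kwargs": {
  "plan": [
    {"x": 0,"y": -1,"z": 11,"rx": 0,"ry": 0,"rz": 0.007},
    {"x": 0,"y": -1,"z": 10,"rx": 0,"ry": 0,"rz": 0},
    {"x": 0,"y": 0,"z": 0,"rx": 0,"ry": 0,"rz": 0}
  ]
}}

```text
time: 13.38
position: [430.7, 98.5, 204.8]
tool_rot: [0.0, 0.995, 0.101, -0.001]
wrist_force: [-0.5, -0.5, -0.3]
gripper_width: 70.1
```

Call:
{"fn": "drive_tool", "kwargs": {
  "plan": [
    {"x": 0,"y": 0,"z": 0,"rx": 0,"ry": 0,"rz": 0},
    {"x": 0,"y": 0,"z": 0,"rx": 0,"ry": 0,"rz": 0},
    {"x": 0,"y": 0,"z": 0,"rx": 0,"ry": 0,"rz": 0},
    {"x": 0,"y": 0,"z": 0,"rx": 0,"ry": 0,"rz": 0}
  ],
  "claw": 20
}}

```text
time: 13.88
position: [430.6, 98.3, 206.1]
tool_rot: [0.001, 0.995, 0.101, -0.001]
wrist_force: [-7.6, -2.0, 10.6]
gripper_width: 30.1
```

Run:
```python
from h import *
s=state();print(s["time"],s["position"],s["wrist_force"],s["gripper_width"])
p,Rr=pose(); print(p,Rr.as_matrix().round(4), p+Rr.apply([0,0,152]))
T=mk([0,0,-1],[1,0,0])
g=p+Rr.apply([0,0,152])
rows(p,Rr,p+[0,0,130],Rr,3);print()
# goal height: mandrel axis currently z=52 -> need 110 
dz=58
goal=np.array([596,49,p[2]+dz+40]); p2,R2=rows(p+[0,0,130],Rr,goal,T,6)
print(goal)
```

```text
13.875 [430.61324695  98.33909387 206.13211667] [-7.56736312 -1.95077943 10.63733075] 30.09901183746731
[430.61324695  98.33909387 206.13211667] [[ 9.794e-01  2.017e-01 -2.800e-03]
 [ 2.017e-01 -9.794e-01 -1.500e-03]
 [-3.100e-03  9.000e-04 -1.000e+00]] [430.18226842  98.11185584  54.13289752]
[-0.1, 0.0, -43.3, 0.0, 0.0, 0.0]
[-0.2, 0.1, -43.4, 0.0, 0.0, 0.0]
[-0.1, 0.0, -43.3, 0.0, 0.0, 0.0]

[25.4, 13.6, 5.3, 0.0002, 0.0005, 0.0338]
[25.8, 12.8, 5.2, 0.0002, 0.0005, 0.0338]
[26.2, 11.8, 5.3, 0.0002, 0.0005, 0.0338]
[26.6, 11.0, 5.3, 0.0002, 0.0005, 0.0338]
[26.9, 10.1, 5.3, 0.0002, 0.0005, 0.0338]
[27.3, 9.1, 5.4, 0.0002, 0.0005, 0.0338]
[596.          49.         304.13211667]
```

Call:
{"fn": "drive_tool", "kwargs": {
  "plan": [
    {"x": 0,"y": 0,"z": -30,"rx": 0,"ry": 0,"rz": 0},
    {"x": 0,"y": 0,"z": -50,"rx": 0,"ry": 0,"rz": 0},
    {"x": 0,"y": 0,"z": -50,"rx": 0,"ry": 0,"rz": 0},
    {"x": 25.5,"y": 13.5,"z": 5,"rx": 0,"ry": 0,"rz": 0.034},
    {"x": 26,"y": 13,"z": 5,"rx": 0,"ry": 0,"rz": 0.034},
    {"x": 26,"y": 12,"z": 5,"rx": 0,"ry": 0,"rz": 0.034},
    {"x": 26.5,"y": 11,"z": 5,"rx": 0,"ry": 0,"rz": 0.034},
    {"x": 27,"y": 10,"z": 5,"rx": 0,"ry": 0,"rz": 0.034},
    {"x": 27.5,"y": 9,"z": 5,"rx": 0,"ry": 0,"rz": 0.034},
    {"x": 0,"y": 0,"z": 0,"rx": 0,"ry": 0,"rz": 0},
    {"x": 0,"y": 0,"z": 0,"rx": 0,"ry": 0,"rz": 0}
  ]
}}

```text
time: 15.25
position: [596.3, 49.1, 305.5]
tool_rot: [0.0, 1.0, -0.001, -0.0]
wrist_force: [0.5, -0.3, -1.5]
gripper_width: 30.2
```

Run:
```python
from h import *
s=state();print(s["time"],s["position"],s["wrist_force"],s["gripper_width"])
im,C=cam("wrist","w7")
p,Rr=pose(); print(p,Rr.as_matrix().round(4), p+Rr.apply([0,0,152]))
im,C=cam("scene","s11"); cv2.imwrite("pics/s11c.png",cv2.resize(im[120:290,220:460],None,fx=3,fy=3,interpolation=2))
```

```text
15.25 [596.32693646  49.06872359 305.50138281] [ 0.54709423 -0.26904445 -1.47969206] 30.21363842864658
[596.20021191  49.19713088 305.69066418] [[ 1.0e+00 -1.5e-03 -3.0e-04]
 [-1.5e-03 -1.0e+00 -4.0e-04]
 [-3.0e-04  4.0e-04 -1.0e+00]] [596.15246357  49.13640074 153.69068381]
```

View pics/w7.png

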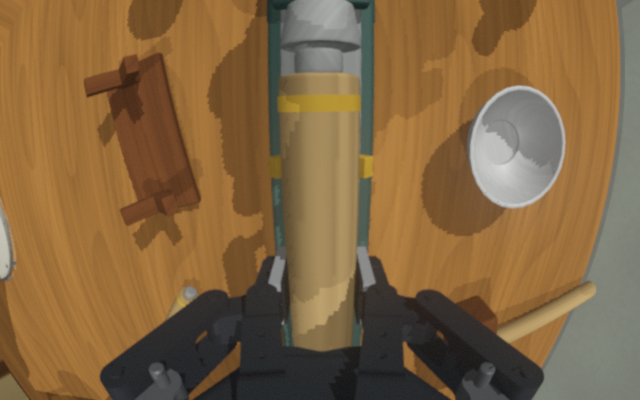

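View pics/s11c.png

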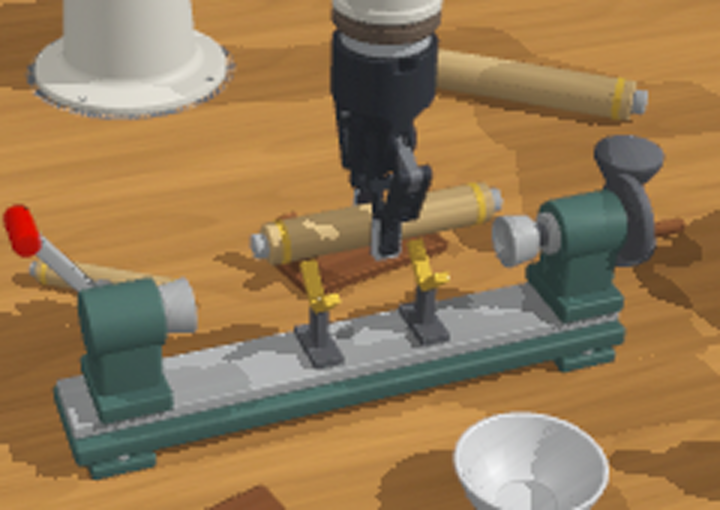

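Call:
{"fn": "drive_tool", "kwargs": {
  "plan": [
    {"x": 0,"y": 2,"z": 12,"rx": 0,"ry": 0,"rz": 0},
    {"x": 0,"y": 0,"z": 12,"rx": 0,"ry": 0,"rz": 0},
    {"x": 0,"y": 0,"z": 8,"rx": 0,"ry": 0,"rz": 0},
    {"x": 0,"y": 0,"z": 4,"rx": 0,"ry": 0,"rz": 0},
    {"x": 0,"y": 0,"z": 0,"rx": 0,"ry": 0,"rz": 0}
  ]
}}

```text
time: 15.98
position: [596.8, 46.8, 269.5]
tool_rot: [0.0, 1.0, -0.001, 0.0]
wrist_force: [-0.2, -0.3, -1.4]
gripper_width: 30.7
```

Call:
{"fn": "drive_tool", "kwargs": {
  "plan": [
    {"x": 0,"y": 0,"z": 3,"rx": 0,"ry": 0,"rz": 0},
    {"x": 0,"y": 0,"z": 0,"rx": 0,"ry": 0,"rz": 0}
  ]
}}

```text
time: 16.23
position: [596.9, 46.8, 266.9]
tool_rot: [0.0, 1.0, -0.001, 0.0]
wrist_force: [-0.8, -0.2, -2.8]
gripper_width: 30.9
```

Call:
{"fn": "drive_tool", "kwargs": {
  "plan": [
    {"x": 0,"y": 0,"z": 2,"rx": 0,"ry": 0,"rz": 0},
    {"x": 0,"y": 0,"z": 0,"rx": 0,"ry": 0,"rz": 0}
  ]
}}

```text
time: 16.48
position: [597.1, 46.9, 265.7]
tool_rot: [0.0, 1.0, -0.001, 0.001]
wrist_force: [-2.3, 0.4, 4.8]
gripper_width: 30.4
```

Run:
```python
from h import *
s=state();print(s["time"],s["position"],s["wrist_force"],s["gripper_width"])
im,C=cam("scene","s12"); cv2.imwrite("pics/s12c.png",cv2.resize(im[150:290,220:460],None,fx=3,fy=3,interpolation=2))
```

```text
16.475 [597.06978248  46.86795176 265.67872968] [-2.26789076  0.42409805  4.75144164] 30.355702878691567
```

View pics/s12c.png

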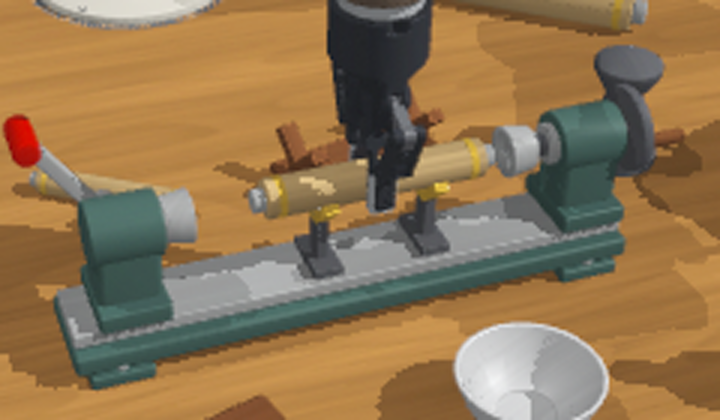

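Call:
{"fn": "drive_tool", "kwargs": {
  "plan": [
    {"x": 0,"y": 0,"z": 0,"rx": 0,"ry": 0,"rz": 0},
    {"x": 0,"y": 0,"z": 0,"rx": 0,"ry": 0,"rz": 0},
    {"x": 0,"y": 0,"z": 0,"rx": 0,"ry": 0,"rz": 0},
    {"x": 0,"y": 0,"z": -20,"rx": 0,"ry": 0,"rz": 0},
    {"x": 0,"y": 0,"z": -50,"rx": 0,"ry": 0,"rz": 0},
    {"x": 0,"y": 0,"z": -60,"rx": 0,"ry": 0,"rz": 0},
    {"x": 0,"y": 0,"z": 0,"rx": 0,"ry": 0,"rz": 0}
  ],
  "claw": 60
}}

```text
time: 17.4
position: [598.3, 46.8, 403.4]
tool_rot: [0.001, 1.0, -0.001, 0.007]
wrist_force: [-0.3, 0.1, -0.2]
gripper_width: 60.0
```

Run:
```python
from h import *
s=state();print(s["time"],s["position"],s["wrist_force"],s["gripper_width"])
im,C=cam("wrist","w8")
im,C=cam("scene","s13"); cv2.imwrite("pics/s13c.png",cv2.resize(im[150:290,220:460],None,fx=3,fy=3,interpolation=2))
```

```text
17.4 [598.347049    46.79720331 403.43377625] [-0.31552181  0.11712109 -0.18864945] 59.95349706652108
```

View pics/w8.png

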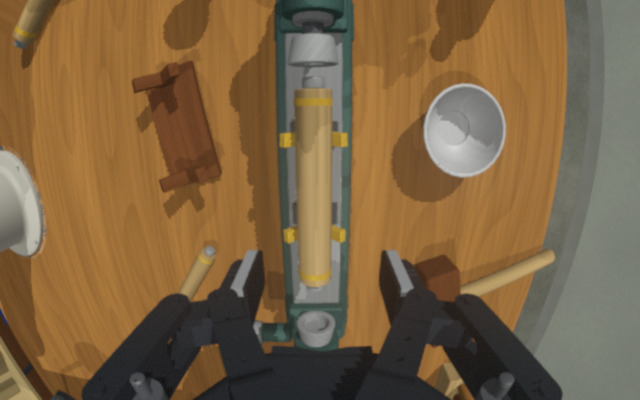

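View pics/s13c.png

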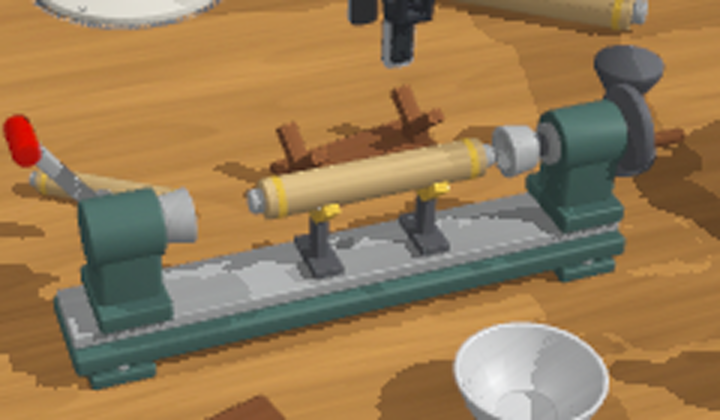

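Run:
```python
from h import *
p,Rr=pose(); print(p,Rr.as_matrix().round(4))
T=mk([0,0,-1],[1,0,0])
p2,R2=rows(p,Rr,[597,-210,400],T,5);print(); rows(p2,R2,[597,-210,268],T,3)
```

```text
[596.94515813  46.89623208 396.76373237] [[ 1.     -0.0021  0.0037]
 [-0.0021 -1.     -0.001 ]
 [ 0.0037  0.001  -1.    ]]
[0.1, 51.4, -0.6, 0.0002, -0.0007, -0.0004]
[0.1, 51.4, -0.6, 0.0002, -0.0007, -0.0004]
[0.1, 51.3, -0.6, 0.0002, -0.0007, -0.0004]
[0.1, 51.4, -0.6, 0.0002, -0.0007, -0.0004]
[0.0, 51.4, -0.7, 0.0002, -0.0007, -0.0004]

[-0.0, -0.0, 44.0, -0.0, -0.0001, -0.0]
[-0.0, -0.0, 44.0, -0.0, -0.0001, -0.0]
[-0.0, -0.0, 44.0, -0.0, -0.0001, -0.0]
```

Call:
{"fn": "drive_tool", "kwargs": {
  "plan": [
    {"x": 0,"y": 51,"z": 0,"rx": 0,"ry": -0.0005,"rz": 0},
    {"x": 0,"y": 52,"z": 0,"rx": 0,"ry": -0.0005,"rz": 0},
    {"x": 0,"y": 52,"z": 0,"rx": 0,"ry": 0,"rz": 0},
    {"x": 0,"y": 51,"z": 0,"rx": 0,"ry": 0,"rz": 0},
    {"x": 0,"y": 51,"z": 0,"rx": 0,"ry": 0,"rz": 0},
    {"x": 0,"y": 0,"z": 40,"rx": 0,"ry": 0,"rz": 0},
    {"x": 0,"y": 0,"z": 40,"rx": 0,"ry": 0,"rz": 0},
    {"x": 0,"y": 0,"z": 40,"rx": 0,"ry": 0,"rz": 0},
    {"x": 0,"y": 0,"z": 9,"rx": 0,"ry": 0,"rz": 0},
    {"x": 0,"y": 0,"z": 0,"rx": 0,"ry": 0,"rz": 0}
  ],
  "claw": 0
}}

```text
time: 18.75
position: [596.0, -210.0, 265.6]
tool_rot: [-0.0, 1.0, -0.001, -0.001]
wrist_force: [-0.1, -0.5, 0.3]
gripper_width: 0.2
```

Run:
```python
from h import *
s=state();print(s["time"],s["position"],s["wrist_force"],s["gripper_width"])
im,C=cam("wrist","w9")
im,C=cam("scene","s14"); cv2.imwrite("pics/s14c.png",cv2.resize(im[130:290,190:440],None,fx=3,fy=3,interpolation=2))
p,Rr=pose(); print(p)
```

```text
18.75 [ 596.03913135 -210.03719554  265.57567276] [-0.05299181 -0.47347414  0.32359981] 0.16427189973337072
[ 596.777418  -210.4687816  267.7302719]
```

View pics/w9.png

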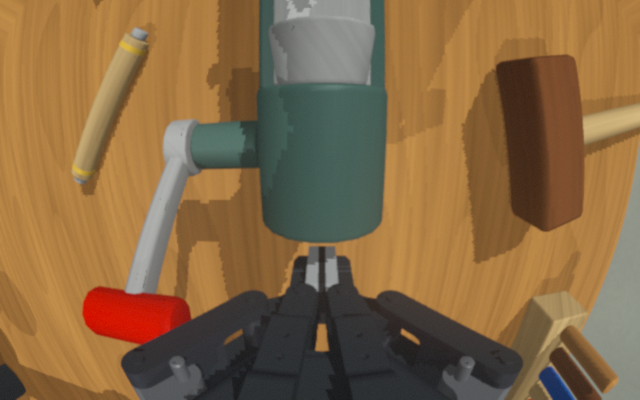

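View pics/s14c.png

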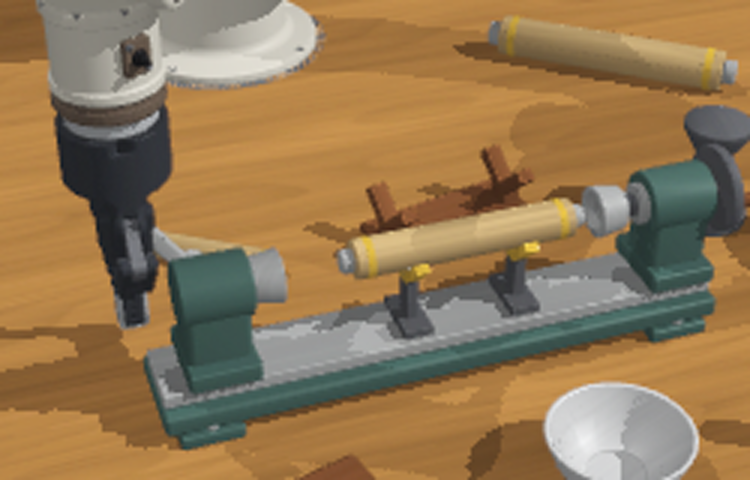

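Call:
{"fn": "drive_tool", "kwargs": {
  "plan": [
    {"x": 4,"y": -8,"z": 0,"rx": 0,"ry": 0,"rz": 0},
    {"x": 0,"y": -8,"z": 0,"rx": 0,"ry": 0,"rz": 0},
    {"x": 0,"y": -2,"z": 0,"rx": 0,"ry": 0,"rz": 0},
    {"x": 0,"y": -2,"z": 0,"rx": 0,"ry": 0,"rz": 0},
    {"x": 0,"y": -2,"z": 0,"rx": 0,"ry": 0,"rz": 0},
    {"x": 0,"y": -2,"z": 0,"rx": 0,"ry": 0,"rz": 0}
  ]
}}

```text
time: 19.6
position: [600.4, -188.2, 266.9]
tool_rot: [0.003, 1.0, -0.001, 0.001]
wrist_force: [0.0, -10.2, 0.0]
gripper_width: 0.1
```

Call:
{"fn": "drive_tool", "kwargs": {
  "plan": [
    {"x": 0,"y": -2,"z": 0,"rx": 0,"ry": 0,"rz": 0},
    {"x": 0,"y": -2,"z": 0,"rx": 0,"ry": 0,"rz": 0},
    {"x": 0,"y": -2,"z": 0,"rx": 0,"ry": 0,"rz": 0},
    {"x": 0,"y": -2,"z": 0,"rx": 0,"ry": 0,"rz": 0}
  ]
}}

```text
time: 20.1
position: [600.4, -180.4, 266.9]
tool_rot: [0.003, 1.0, -0.001, 0.001]
wrist_force: [-0.6, -10.1, -0.6]
gripper_width: -0.5
```

Run:
```python
from h import *
s=state();print(s["time"],s["position"],s["wrist_force"],s["torque"])
im,C=cam("scene","s15"); cv2.imwrite("pics/s15c.png",cv2.resize(im[130:290,190:440],None,fx=3,fy=3,interpolation=2))
```

```text
20.1 [ 600.43334412 -180.3782876   266.90993045] [ -0.60501612 -10.14012862  -0.61014487] [-1.35760575  0.03856313  0.02030223]
```

View pics/s15c.png

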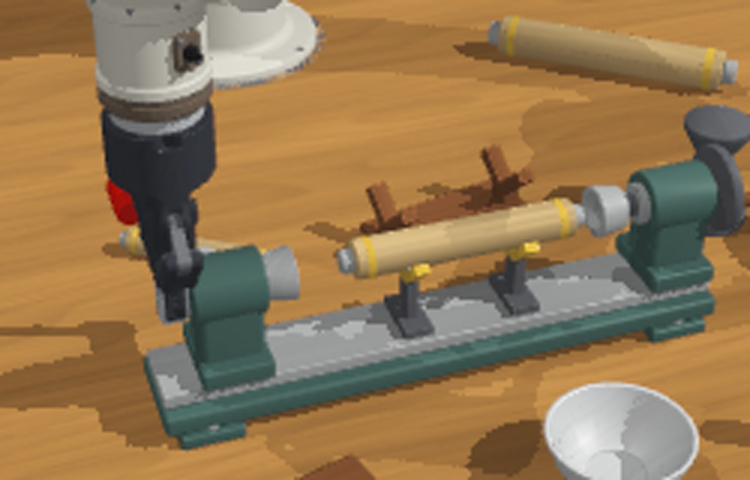

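Call:
{"fn": "drive_tool", "kwargs": {
  "plan": [
    {"x": 0,"y": -3,"z": 0,"rx": 0,"ry": 0,"rz": 0},
    {"x": 0,"y": -3,"z": 0,"rx": 0,"ry": 0,"rz": 0},
    {"x": 0,"y": -3,"z": 0,"rx": 0,"ry": 0,"rz": 0},
    {"x": 0,"y": -3,"z": 0,"rx": 0,"ry": 0,"rz": 0},
    {"x": 0,"y": -3,"z": 0,"rx": 0,"ry": 0,"rz": 0},
    {"x": 0,"y": -3,"z": 0,"rx": 0,"ry": 0,"rz": 0},
    {"x": 0,"y": -3,"z": 0,"rx": 0,"ry": 0,"rz": 0},
    {"x": 0,"y": -3,"z": 0,"rx": 0,"ry": 0,"rz": 0},
    {"x": 0,"y": -3,"z": 0,"rx": 0,"ry": 0,"rz": 0},
    {"x": 0,"y": -3,"z": 0,"rx": 0,"ry": 0,"rz": 0},
    {"x": 0,"y": -2,"z": 0,"rx": 0,"ry": 0,"rz": 0},
    {"x": 0,"y": -2,"z": 0,"rx": 0,"ry": 0,"rz": 0}
  ]
}}

```text
time: 21.65
position: [600.5, -146.3, 266.9]
tool_rot: [0.003, 1.0, -0.001, 0.0]
wrist_force: [-0.9, -10.2, 1.2]
gripper_width: -0.1
```

Run:
```python
from h import *
s=state();print(s["time"],s["position"],s["wrist_force"],s["torque"])
im,C=cam("wrist","w10")
im,C=cam("scene","s16"); cv2.imwrite("pics/s16c.png",cv2.resize(im[160:260,240:440],None,fx=4,fy=4,interpolation=2))
```

```text
21.65 [ 600.46041639 -146.3342335   266.93452852] [ -0.8642408  -10.15229932   1.24491872] [-1.35477479  0.18082925  0.07313899]
```

View pics/s16c.png

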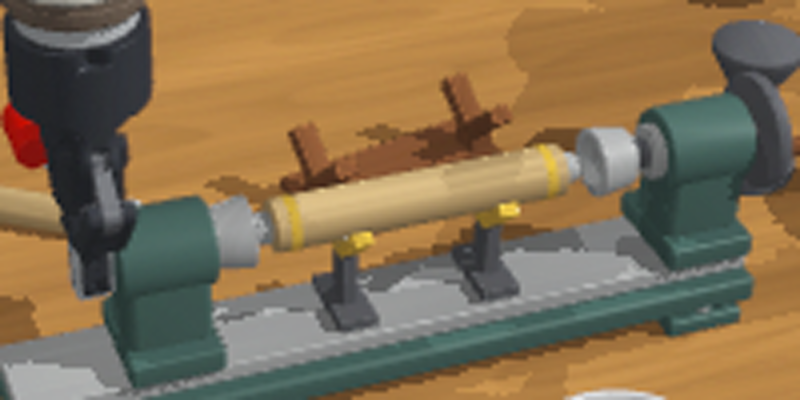

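View pics/w10.png

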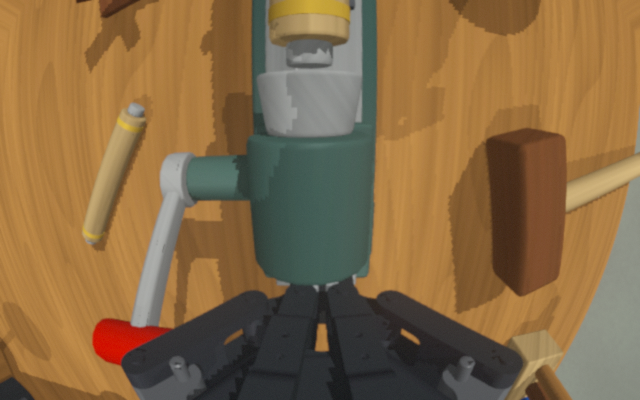

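Call:
{"fn": "drive_tool", "kwargs": {
  "plan": [
    {"x": 0,"y": -2,"z": 0,"rx": 0,"ry": 0,"rz": 0},
    {"x": 0,"y": -2,"z": 0,"rx": 0,"ry": 0,"rz": 0},
    {"x": 0,"y": -2,"z": 0,"rx": 0,"ry": 0,"rz": 0}
  ]
}}

```text
time: 22.12
position: [600.5, -140.4, 266.9]
tool_rot: [0.003, 1.0, -0.001, 0.0]
wrist_force: [-0.4, -10.2, 1.6]
gripper_width: 0.0
```

Call:
{"fn": "drive_tool", "kwargs": {
  "plan": [
    {"x": 0,"y": -2,"z": 0,"rx": 0,"ry": 0,"rz": 0},
    {"x": 0,"y": -2,"z": 0,"rx": 0,"ry": 0,"rz": 0}
  ]
}}

```text
time: 22.38
position: [600.5, -136.3, 267.0]
tool_rot: [0.003, 1.0, -0.001, 0.0]
wrist_force: [-1.2, -10.1, 1.3]
gripper_width: 0.6
```

Call:
{"fn": "drive_tool", "kwargs": {
  "plan": [
    {"x": 0,"y": -2,"z": 0,"rx": 0,"ry": 0,"rz": 0},
    {"x": 0,"y": -2,"z": 0,"rx": 0,"ry": 0,"rz": 0}
  ]
}}

```text
time: 22.62
position: [600.5, -132.6, 267.0]
tool_rot: [0.003, 1.0, -0.001, 0.0]
wrist_force: [-0.7, -11.1, 0.9]
gripper_width: 0.1
```

Call:
{"fn": "drive_tool", "kwargs": {
  "plan": [
    {"x": 0,"y": -2,"z": 0,"rx": 0,"ry": 0,"rz": 0},
    {"x": 0,"y": -2,"z": 0,"rx": 0,"ry": 0,"rz": 0}
  ]
}}

```text
time: 22.88
position: [600.5, -128.6, 267.0]
tool_rot: [0.003, 1.0, -0.001, 0.0]
wrist_force: [-0.6, -11.6, 1.3]
gripper_width: 0.1
```

Run:
```python
from h import *
s=state();print(s["time"],s["position"],s["wrist_force"],s["torque"])
im,C=cam("wrist","w11")
im,C=cam("scene","s17"); cv2.imwrite("pics/s17c.png",cv2.resize(im[160:260,240:440],None,fx=4,fy=4,interpolation=2))
```

```text
22.875 [ 600.49383567 -128.62293301  266.97085193] [ -0.60008446 -11.56453131   1.30537388] [-1.51170769  0.24276249  0.04025197]
```

View pics/s17c.png

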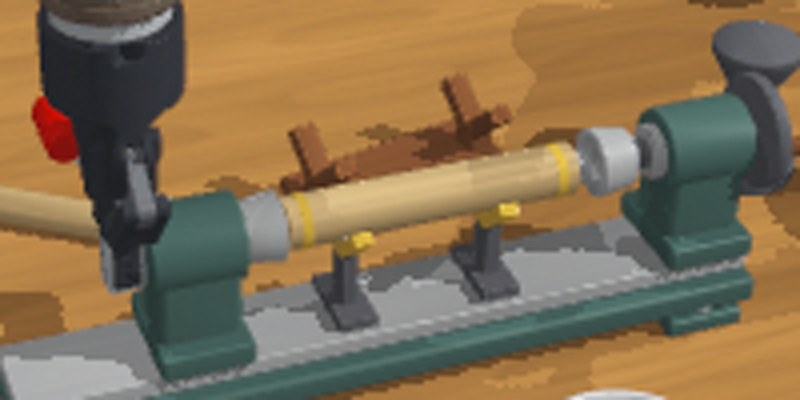

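Call:
{"fn": "drive_tool", "kwargs": {
  "plan": [
    {"x": 0,"y": -1,"z": 0,"rx": 0,"ry": 0,"rz": 0},
    {"x": 0,"y": -1,"z": 0,"rx": 0,"ry": 0,"rz": 0}
  ]
}}

```text
time: 23.22
position: [600.5, -126.6, 267.0]
tool_rot: [0.003, 1.0, -0.001, 0.0]
wrist_force: [-0.9, -10.9, 1.0]
gripper_width: -0.0
```

Call:
{"fn": "drive_tool", "kwargs": {
  "plan": [
    {"x": 0,"y": -1,"z": 0,"rx": 0,"ry": 0,"rz": 0},
    {"x": 0,"y": -1,"z": 0,"rx": 0,"ry": 0,"rz": 0}
  ]
}}

```text
time: 23.48
position: [600.5, -124.6, 266.9]
tool_rot: [0.003, 1.0, -0.001, 0.0]
wrist_force: [-2.8, -11.4, 2.0]
gripper_width: -0.1
```

Call:
{"fn": "drive_tool", "kwargs": {
  "plan": [
    {"x": 0,"y": -1,"z": 0,"rx": 0,"ry": 0,"rz": 0},
    {"x": 0,"y": -1,"z": 0,"rx": 0,"ry": 0,"rz": 0}
  ]
}}

```text
time: 23.72
position: [600.5, -122.6, 266.9]
tool_rot: [0.003, 1.0, -0.001, 0.0]
wrist_force: [-0.7, -10.9, 2.2]
gripper_width: -0.0
```

Call:
{"fn": "drive_tool", "kwargs": {
  "plan": [
    {"x": 0,"y": -1,"z": 0,"rx": 0,"ry": 0,"rz": 0},
    {"x": 0,"y": -1,"z": 0,"rx": 0,"ry": 0,"rz": 0}
  ]
}}

```text
time: 23.98
position: [600.5, -120.6, 267.0]
tool_rot: [0.003, 1.0, -0.001, 0.0]
wrist_force: [-1.5, -10.7, 1.3]
gripper_width: -0.1
```

Call:
{"fn": "drive_tool", "kwargs": {
  "plan": [
    {"x": 0,"y": -1,"z": 0,"rx": 0,"ry": 0,"rz": 0},
    {"x": 0,"y": -1,"z": 0,"rx": 0,"ry": 0,"rz": 0}
  ]
}}

```text
time: 24.22
position: [600.5, -118.6, 266.9]
tool_rot: [0.003, 1.0, -0.001, 0.0]
wrist_force: [-2.1, -12.0, 2.2]
gripper_width: 0.0
```

Call:
{"fn": "drive_tool", "kwargs": {
  "plan": [
    {"x": 0,"y": -1,"z": 0,"rx": 0,"ry": 0,"rz": 0}
  ]
}}

```text
time: 24.35
position: [600.5, -117.6, 267.0]
tool_rot: [0.003, 1.0, -0.001, 0.0]
wrist_force: [-1.9, -11.8, 2.3]
gripper_width: -0.2
```

Call:
{"fn": "drive_tool", "kwargs": {
  "plan": [
    {"x": 0,"y": -1,"z": 0,"rx": 0,"ry": 0,"rz": 0}
  ]
}}

```text
time: 24.48
position: [600.5, -116.6, 266.9]
tool_rot: [0.003, 1.0, -0.001, 0.0]
wrist_force: [-2.3, -11.4, 2.1]
gripper_width: 0.0
```

Run:
```python
from h import *
s=state();print(s["time"],s["position"],s["wrist_force"],s["torque"])
im,C=cam("scene","s18"); cv2.imwrite("pics/s18c.png",cv2.resize(im[160:260,300:440],None,fx=5,fy=5,interpolation=2))
```

```text
24.475 [ 600.5058662  -116.6270024   266.94606688] [ -2.27126216 -11.38789264   2.07464267] [-1.42587977  0.28735346  0.11578159]
```

View pics/s18c.png

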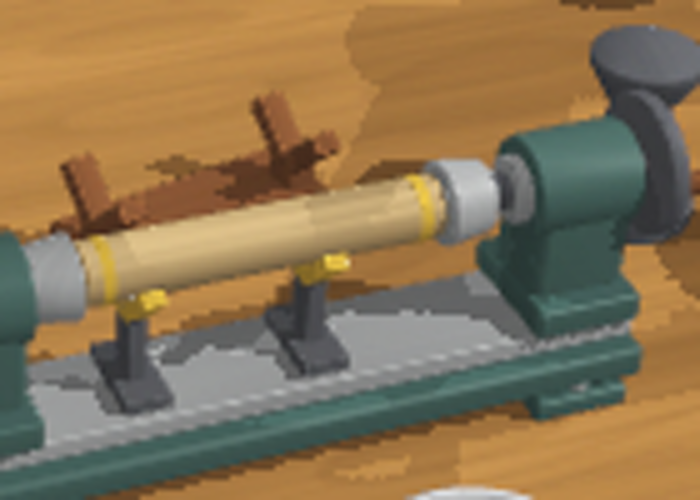

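Nearly home at the headstock; continue in 1 mm steps watching for the 3 N jump.

Call:
{"fn": "drive_tool", "kwargs": {
  "plan": [
    {"x": 0,"y": -1,"z": 0,"rx": 0,"ry": 0,"rz": 0}
  ]
}}

```text
time: 24.65
position: [600.5, -116.1, 267.0]
tool_rot: [0.004, 1.0, -0.001, 0.0]
wrist_force: [-2.5, -14.1, 0.9]
gripper_width: 0.1
```

Call:
{"fn": "drive_tool", "kwargs": {
  "plan": [
    {"x": 0,"y": -1,"z": 0,"rx": 0,"ry": 0,"rz": 0}
  ]
}}

```text
time: 24.78
position: [600.5, -115.3, 267.0]
tool_rot: [0.004, 1.0, -0.001, 0.0]
wrist_force: [-2.5, -14.9, 0.6]
gripper_width: 0.3
```

Call:
{"fn": "drive_tool", "kwargs": {
  "plan": [
    {"x": 0,"y": -1,"z": 0,"rx": 0,"ry": 0,"rz": 0}
  ]
}}

```text
time: 24.9
position: [600.5, -114.4, 267.0]
tool_rot: [0.004, 1.0, -0.001, 0.0]
wrist_force: [-1.6, -15.5, 0.7]
gripper_width: 0.0
```

Call:
{"fn": "drive_tool", "kwargs": {
  "plan": [
    {"x": 0,"y": -1,"z": 0,"rx": 0,"ry": 0,"rz": 0}
  ]
}}

```text
time: 25.02
position: [600.5, -113.5, 267.0]
tool_rot: [0.004, 1.0, -0.001, 0.0]
wrist_force: [-2.2, -16.2, 1.5]
gripper_width: 0.3
```

Call:
{"fn": "drive_tool", "kwargs": {
  "plan": [
    {"x": 0,"y": -1,"z": 0,"rx": 0,"ry": 0,"rz": 0}
  ]
}}

```text
time: 25.15
position: [600.5, -112.6, 267.0]
tool_rot: [0.004, 1.0, -0.001, 0.0]
wrist_force: [-2.0, -16.7, 0.1]
gripper_width: -0.1
```

Call:
{"fn": "drive_tool", "kwargs": {
  "plan": [
    {"x": 0,"y": -1,"z": 0,"rx": 0,"ry": 0,"rz": 0}
  ]
}}

```text
time: 25.28
position: [600.5, -111.8, 267.0]
tool_rot: [0.004, 1.0, -0.001, 0.0]
wrist_force: [-2.7, -16.7, 0.6]
gripper_width: -0.0
```

Run:
```python
from h import *
for i in range(3):
  s=state();print(s["time"],s["position"],s["wrist_force"],s["torque"]); im,C=cam("scene","s19")
cv2.imwrite("pics/s19c.png",cv2.resize(im[160:260,300:440],None,fx=5,fy=5,interpolation=2))
```

```text
25.275 [ 600.49561232 -111.75652706  267.00780659] [ -2.66720226 -16.65709773   0.61855965] [-2.32955959  0.30578246  0.12102219]
25.325 [ 600.48521342 -111.68251806  266.98386297] [ -1.47729244 -16.04358389   0.29942903] [-2.1741042   0.25419492  0.09613047]
25.375 [ 600.49524708 -111.6743271   267.00162015] [ -1.50429638 -16.16052481  -0.10930318] [-2.14207252  0.29300524  0.13318974]
```

View pics/s19c.png

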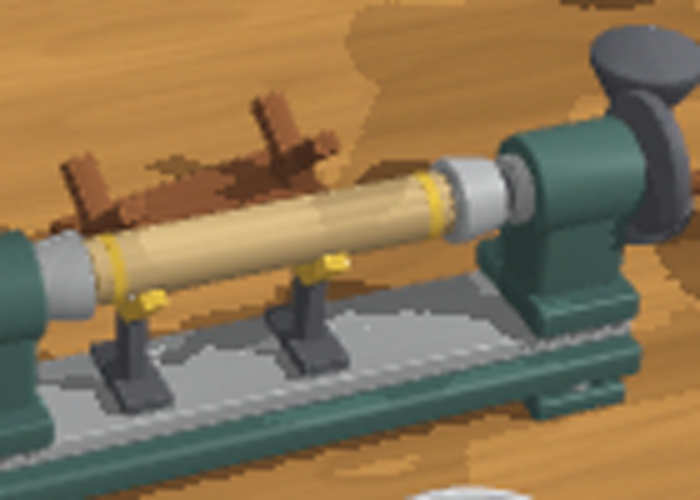

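Call:
{"fn": "drive_tool", "kwargs": {
  "plan": [
    {"x": 0,"y": -0.5,"z": 0,"rx": 0,"ry": 0,"rz": 0},
    {"x": 0,"y": 0,"z": 0,"rx": 0,"ry": 0,"rz": 0}
  ]
}}

```text
time: 25.68
position: [600.5, -111.3, 267.0]
tool_rot: [0.004, 1.0, -0.001, 0.0]
wrist_force: [-2.5, -15.9, 0.4]
gripper_width: 0.3
```

Call:
{"fn": "drive_tool", "kwargs": {
  "plan": [
    {"x": 0,"y": 6,"z": 0,"rx": 0,"ry": 0,"rz": 0},
    {"x": 0,"y": 15,"z": 0,"rx": 0,"ry": 0,"rz": 0},
    {"x": 0,"y": 20,"z": -30,"rx": 0,"ry": 0,"rz": 0},
    {"x": 0,"y": 20,"z": -50,"rx": 0,"ry": 0,"rz": 0},
    {"x": 0,"y": 0,"z": -60,"rx": 0,"ry": 0,"rz": 0},
    {"x": 0,"y": 0,"z": 0,"rx": 0,"ry": 0,"rz": 0},
    {"x": 0,"y": 0,"z": 0,"rx": 0,"ry": 0,"rz": 0}
  ]
}}

```text
time: 26.55
position: [600.2, -168.7, 405.2]
tool_rot: [-0.0, 1.0, -0.001, -0.001]
wrist_force: [-0.1, -0.8, -0.6]
gripper_width: -0.1
```

Run:
```python
from h import *
s=state();print(s["time"],s["position"],s["wrist_force"])
im,C=cam("wrist","w12"); p,Rr=pose();print(p)
im,C=cam("scene","s20")
cv2.imwrite("pics/s20c.png",cv2.resize(im[160:260,220:440],None,fx=3.6,fy=3.6,interpolation=2))
```

```text
26.55 [ 600.15414707 -168.67832736  405.20163782] [-0.07974987 -0.82456103 -0.58011836]
[ 599.96014483 -168.49903613  403.99607632]
```

View pics/w12.png

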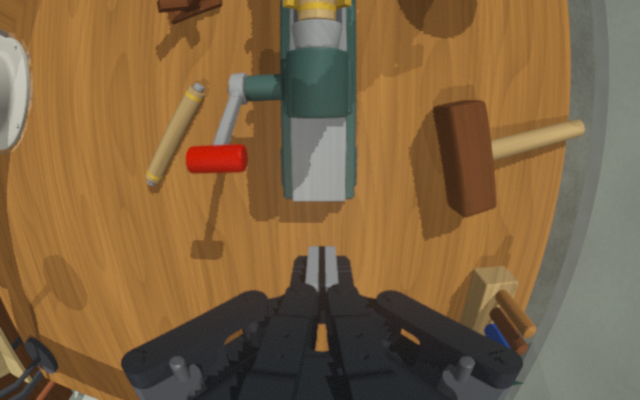

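View pics/s20c.png

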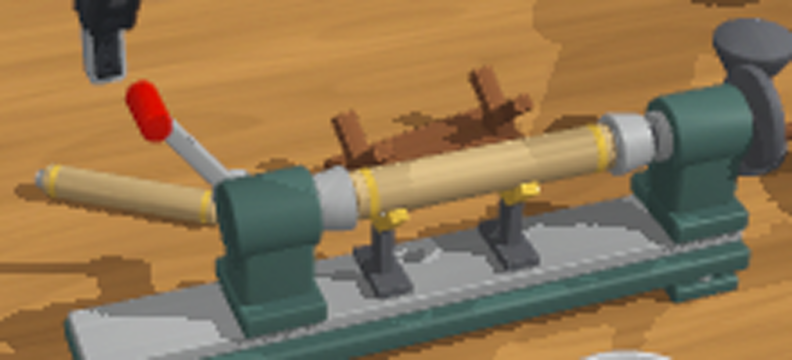

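Run:
```python
from h import *
C=load("w12"); print(atz(C,216,158.5,151),atz(C,187,158.5,151),atz(C,246,158.5,151),atz(C,237,88,74+8))
print(proj(C,[520,-130,151.3]))
p,Rr=pose(); T=mk([0,0,-1],[1,0,0])
g=atz(C,216,158.5,151.3)
rows(p,Rr,[520,g[1],162+8+173],T,3)
c0=None
for a in [.95-.1*k for k in range(1,10)]+[0]:
    c=95*np.array([-np.cos(a),np.sin(a)]); 
    if c0 is None: c0=95*np.array([-np.cos(.95),np.sin(.95)])
    print(round(a,2),"tool y %.1f z %.1f"%(-(c-c0)[0],-(c-c0)[1])); c0=c
```

```text
[ 520.10919357 -127.93040321  151.        ] [ 495.40322819 -127.01334091  151.        ] [ 544.05024827 -128.62300903  151.        ] [520.41227997 -72.07291816  82.        ]
[215.95169353 161.23587811]
[-26.6, -13.4, 20.3, -0.0005, 0.0013, -0.0007]
[-26.6, -13.5, 20.3, -0.0005, 0.0013, -0.0007]
[-26.6, -13.5, 20.2, -0.0005, 0.0013, -0.0007]
0.85 tool y 7.4 z 5.9
0.75 tool y 6.8 z 6.6
0.65 tool y 6.1 z 7.3
0.55 tool y 5.4 z 7.8
0.45 tool y 4.6 z 8.3
0.35 tool y 3.7 z 8.7
0.25 tool y 2.8 z 9.1
0.15 tool y 1.9 z 9.3
0.05 tool y 0.9 z 9.4
0 tool y 0.1 z 4.7
```

Call:
{"fn": "drive_tool", "kwargs": {
  "plan": [
    {"x": -26.5,"y": -13.5,"z": 12,"rx": 0,"ry": 0.001,"rz": 0},
    {"x": -26.5,"y": -13.5,"z": 20,"rx": 0,"ry": 0.001,"rz": 0},
    {"x": -26.5,"y": -13.5,"z": 28,"rx": 0,"ry": 0.001,"rz": 0},
    {"x": 0,"y": 0,"z": 0,"rx": 0,"ry": 0,"rz": 0},
    {"x": 0,"y": 0,"z": 0,"rx": 0,"ry": 0,"rz": 0}
  ]
}}

```text
time: 27.28
position: [521.7, -128.3, 346.3]
tool_rot: [0.001, 1.0, -0.001, 0.002]
wrist_force: [0.6, -0.1, 0.4]
gripper_width: 0.2
```

Run:
```python
from h import *
s=state();print(s["time"],s["position"],s["wrist_force"])
im,C=cam("scene","s21")
cv2.imwrite("pics/s21c.png",cv2.resize(im[160:260,220:440],None,fx=3.6,fy=3.6,interpolation=2))
```

```text
27.275 [ 521.69755782 -128.34675326  346.29132269] [ 0.64047326 -0.05322341  0.38493332]
```

View pics/s21c.png

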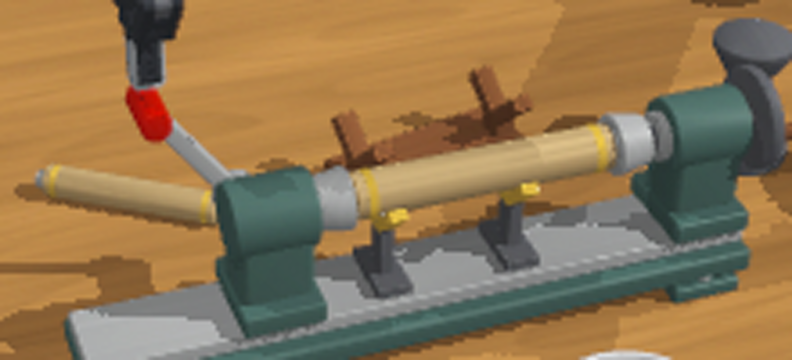

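Call:
{"fn": "drive_tool", "kwargs": {
  "plan": [
    {"x": 0,"y": 0,"z": 6,"rx": 0,"ry": 0,"rz": 0},
    {"x": 0,"y": 0,"z": 4,"rx": 0,"ry": 0,"rz": 0},
    {"x": 0,"y": 0,"z": 0,"rx": 0,"ry": 0,"rz": 0}
  ]
}}

```text
time: 27.7
position: [521.3, -128.2, 335.9]
tool_rot: [0.0, 1.0, -0.001, 0.001]
wrist_force: [-0.2, 0.3, 0.5]
gripper_width: -0.1
```

Call:
{"fn": "drive_tool", "kwargs": {
  "plan": [
    {"x": 0,"y": 4,"z": 3,"rx": 0,"ry": 0,"rz": 0},
    {"x": 0,"y": 4,"z": 3,"rx": 0,"ry": 0,"rz": 0}
  ]
}}

```text
time: 27.95
position: [521.2, -136.2, 330.3]
tool_rot: [0.0, 1.0, -0.001, 0.002]
wrist_force: [0.3, 0.5, 3.2]
gripper_width: -0.1
```

Call:
{"fn": "drive_tool", "kwargs": {
  "plan": [
    {"x": 0,"y": 3,"z": 3,"rx": 0,"ry": 0,"rz": 0},
    {"x": 0,"y": 3.5,"z": 3.5,"rx": 0,"ry": 0,"rz": 0}
  ]
}}

```text
time: 28.2
position: [521.2, -143.3, 324.1]
tool_rot: [0.001, 1.0, -0.001, 0.002]
wrist_force: [-0.8, -1.4, 6.4]
gripper_width: 0.1
```

Run:
```python
from h import *
s=state();print(s["time"],s["position"],s["wrist_force"])
im,C=cam("scene","s22")
cv2.imwrite("pics/s22c.png",cv2.resize(im[160:260,220:440],None,fx=3.6,fy=3.6,interpolation=2))
```

```text
28.2 [ 521.24488603 -143.31722282  324.12119993] [-0.79226214 -1.43262779  6.38713344]
```

View pics/s22c.png

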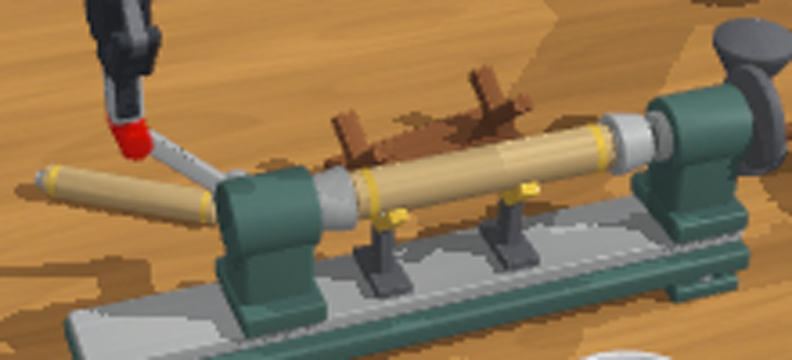

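Call:
{"fn": "drive_tool", "kwargs": {
  "plan": [
    {"x": 0,"y": 2,"z": 3.5,"rx": 0,"ry": 0,"rz": 0},
    {"x": 0,"y": 3,"z": 3.5,"rx": 0,"ry": 0,"rz": 0},
    {"x": 0,"y": 2.5,"z": 4,"rx": 0,"ry": 0,"rz": 0},
    {"x": 0,"y": 2.5,"z": 4,"rx": 0,"ry": 0,"rz": 0},
    {"x": 0,"y": 2,"z": 4,"rx": 0,"ry": 0,"rz": 0},
    {"x": 0,"y": 2,"z": 4,"rx": 0,"ry": 0,"rz": 0},
    {"x": 0,"y": 2,"z": 4.5,"rx": 0,"ry": 0,"rz": 0},
    {"x": 0,"y": 2,"z": 4.5,"rx": 0,"ry": 0,"rz": 0}
  ]
}}

```text
time: 29.25
position: [521.8, -162.3, 292.9]
tool_rot: [0.003, 1.0, -0.001, 0.003]
wrist_force: [-0.2, -3.8, 6.1]
gripper_width: -0.1
```

Call:
{"fn": "drive_tool", "kwargs": {
  "plan": [
    {"x": 0,"y": 1.5,"z": 4.5,"rx": 0,"ry": 0,"rz": 0},
    {"x": 0,"y": 1.5,"z": 4.5,"rx": 0,"ry": 0,"rz": 0},
    {"x": 0,"y": 1,"z": 4.5,"rx": 0,"ry": 0,"rz": 0},
    {"x": 0,"y": 1,"z": 4.5,"rx": 0,"ry": 0,"rz": 0}
  ]
}}

```text
time: 29.75
position: [521.8, -167.1, 274.6]
tool_rot: [0.002, 1.0, -0.001, 0.003]
wrist_force: [1.1, -3.8, 5.0]
gripper_width: 0.5
```

Run:
```python
from h import *
s=state();print(s["time"],s["position"],s["wrist_force"])
im,C=cam("scene","s23")
cv2.imwrite("pics/s23c.png",cv2.resize(im[160:260,220:440],None,fx=3.6,fy=3.6,interpolation=2))
```

```text
29.75 [ 521.77634435 -167.11587561  274.63538244] [ 1.1384459  -3.79567542  5.04157167]
```

View pics/s23c.png

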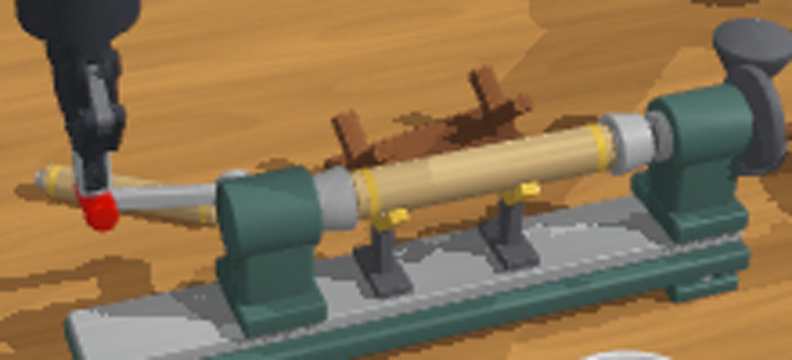

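Call:
{"fn": "drive_tool", "kwargs": {
  "plan": [
    {"x": 0,"y": 0,"z": 4,"rx": 0,"ry": 0,"rz": 0},
    {"x": 0,"y": 0,"z": 4,"rx": 0,"ry": 0,"rz": 0},
    {"x": 0,"y": 0,"z": 4,"rx": 0,"ry": 0,"rz": 0}
  ]
}}

```text
time: 30.18
position: [521.7, -166.8, 262.4]
tool_rot: [0.002, 1.0, -0.001, 0.003]
wrist_force: [0.5, -3.6, 6.0]
gripper_width: 0.2
```

Call:
{"fn": "drive_tool", "kwargs": {
  "plan": [
    {"x": 0,"y": 0,"z": 3,"rx": 0,"ry": 0,"rz": 0},
    {"x": 0,"y": 0,"z": 0,"rx": 0,"ry": 0,"rz": 0}
  ]
}}

```text
time: 30.42
position: [521.5, -166.3, 259.0]
tool_rot: [0.001, 1.0, -0.001, 0.002]
wrist_force: [0.5, -3.2, 3.8]
gripper_width: -0.1
```

Call:
{"fn": "drive_tool", "kwargs": {
  "plan": [
    {"x": 0,"y": 0,"z": 2,"rx": 0,"ry": 0,"rz": 0},
    {"x": 0,"y": 0,"z": 0,"rx": 0,"ry": 0,"rz": 0}
  ]
}}

```text
time: 30.68
position: [521.7, -166.3, 258.0]
tool_rot: [0.001, 1.0, -0.001, 0.002]
wrist_force: [-1.1, -4.0, 11.5]
gripper_width: 0.1
```

Call:
{"fn": "drive_tool", "kwargs": {
  "plan": [
    {"x": 0,"y": 0,"z": 1.5,"rx": 0,"ry": 0,"rz": 0},
    {"x": 0,"y": 0,"z": 0,"rx": 0,"ry": 0,"rz": 0}
  ]
}}

```text
time: 30.92
position: [521.8, -166.4, 257.8]
tool_rot: [0.002, 1.0, -0.001, 0.002]
wrist_force: [-5.2, -0.8, 19.2]
gripper_width: 0.1
```

Call:
{"fn": "drive_tool", "kwargs": {
  "plan": [
    {"x": 0,"y": 0,"z": 1,"rx": 0,"ry": 0,"rz": 0},
    {"x": 0,"y": 0,"z": 0,"rx": 0,"ry": 0,"rz": 0}
  ]
}}

```text
time: 31.18
position: [521.9, -166.4, 257.6]
tool_rot: [0.002, 1.0, -0.001, 0.002]
wrist_force: [-7.8, 0.1, 25.5]
gripper_width: 0.1
```

Call:
{"fn": "drive_tool", "kwargs": {
  "plan": [
    {"x": 0,"y": 0,"z": -6,"rx": 0,"ry": 0,"rz": 0},
    {"x": 0,"y": 0,"z": -20,"rx": 0,"ry": 0,"rz": 0},
    {"x": 0,"y": 0,"z": -50,"rx": 0,"ry": 0,"rz": 0},
    {"x": 20,"y": 0,"z": -55,"rx": 0,"ry": 0,"rz": 0},
    {"x": 30,"y": 0,"z": -40,"rx": 0,"ry": 0,"rz": 0},
    {"x": 30,"y": -40,"z": 0,"rx": 0,"ry": 0,"rz": 0},
    {"x": 0,"y": -50,"z": 0,"rx": 0,"ry": 0,"rz": 0},
    {"x": 0,"y": 0,"z": 0,"rx": 0,"ry": 0,"rz": 0},
    {"x": 0,"y": 0,"z": 0,"rx": 0,"ry": 0,"rz": 0}
  ]
}}

```text
time: 32.3
position: [600.6, -75.6, 424.0]
tool_rot: [0.0, 1.0, -0.001, 0.0]
wrist_force: [0.3, -1.1, -0.2]
gripper_width: 0.0
```

Run:
```python
from h import *
s=state();print(s["time"],s["position"],s["wrist_force"])
im,C=cam("wrist","w13")
print(proj(C,[520,-168,74]),proj(C,[520,-73,74]),proj(C,[596,72,110]))
im,C=cam("scene","s24")
for a in (0,.05,.1): print(a,proj(C,[520,-72.8-95*np.cos(a),74+95*np.sin(a)]))
cv2.imwrite("pics/s24c.png",cv2.resize(im[160:260,220:440],None,fx=3.6,fy=3.6,interpolation=2))
```

```text
32.3 [600.62130258 -75.58051859 423.9808089 ] [ 0.34202684 -1.10729537 -0.23672009]
[253.13808724 254.6541087 ] [246.34021102 176.57718166] [315.13685399  29.99573773]
0 [246.01531746 219.9465614 ]
0.05 [245.91818381 218.30100594]
0.1 [245.92057721 216.6330677 ]
```

View pics/s24c.png

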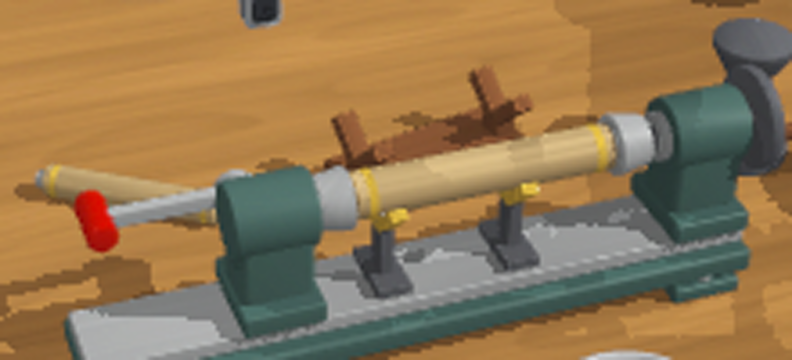

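View pics/w13.png

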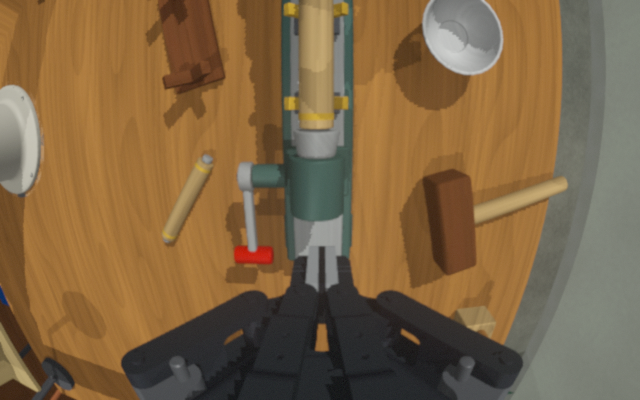

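View pics/s24.png

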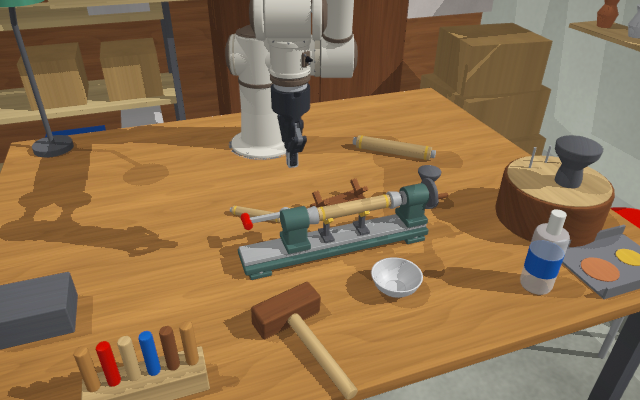

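Run:
```python
from h import *
a=cv2.imread("pics/s16.png");C=load("s24")
u0=proj(C,[596,165,110]);u1=proj(C,[596,175,110]);print(u0,u1)
x,y=proj(C,[596,170,120]).round().astype(int);print(x,y)
up=lambda i:cv2.resize(i,None,fx=8,fy=8,interpolation=cv2.INTER_CUBIC)
t=up(a[y-3:y+16,x-10+4:x+8])  # cup
for n in ["s16","s17","s20","s24"]:
    b=up(cv2.imread(f"pics/{n}.png")[y-15:y+28,x-22:x+24]); r=cv2.matchTemplate(b,t,cv2.TM_CCOEFF_NORMED); print(n,cv2.minMaxLoc(r)[1],np.array(cv2.minMaxLoc(r)[3])/8)
cv2.imwrite("pics/cmp.png",np.vstack([cv2.resize(cv2.imread(f"pics/{n}.png")[180:225,340:430],None,fx=6,fy=6,interpolation=2) for n in ("s16","s24")]))
```

```text
[389.41772537 198.67627109] [393.19947495 197.92087633]
392 195
s16 0.9956851005554199 [16. 12.]
s17 0.9874311089515686 [16. 12.]
s20 0.850749671459198 [17.875 11.625]
s24 0.8496448993682861 [17.875 11.625]
```

View pics/cmp.png

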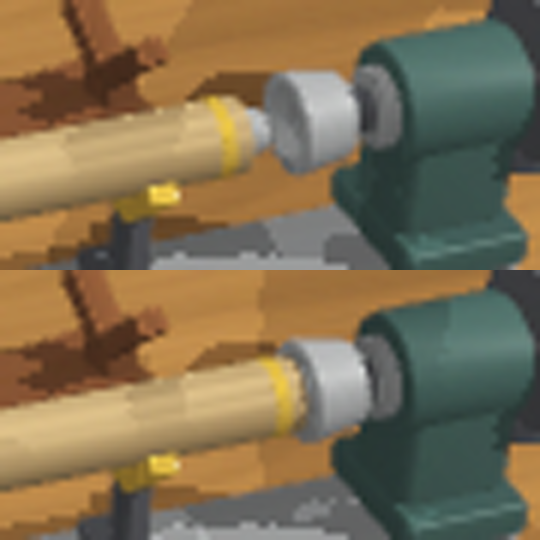

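```bash
python3 -c "
from station import *
print(state()['wrist_force']); print(hand_in())"
```

```text
[-0.48049159  0.12714228 -0.09183458]
the job is handed in; nothing more can be done
None
```

The mandrel is set up between the centres with the tailstock locked, and I handed the job in at about 32 s.

**Order of work:**
1. Pushed the lock lever up to its stop. At that point the tailstock crept about 1.5 mm, which confirmed it was free.
2. Laid the middle-sized mandrel (about 200 mm measured) in the two V rests.
3. Pushed the tailstock along at about 10 N, in steps of 3 mm down to 1 mm. The spring cup showed as a jump of about 3 N.
4. Pressed on about 5 mm past that contact.
5. Pressed the lever down to its stop with about 25 N, then lifted clear.

**Last checks:**
- **Spring cup:** it moved 5.0 mm in the scene camera and about 5 mm by arm travel, and was unchanged between before and after locking. The force while pressing settled at 16 N, slightly below the 17 N I expected half-way in.
- **Lever:** level to within about 1.5 pixels of where a fully down lever should appear.
- **Tail end:** the mandrel's end is home in the tailstock cup in the pictures.
- **Gripper:** clear of everything, with no force reading when I handed in.
- **Mallet, bowl and dome stake:** the arm never went near them. The mallet and bowl look unmoved in the final scene picture, but I did not measure any of the three again.

**What went wrong:** on the first try at the lever, the lower finger poked the grip end-on with about 13 N and raised it a few millimetres. I backed off and re-approached, and nothing else moved.

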